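# Ballast the tipping tray and send the empty jars into the crate

## Task

Get the balcony's tipping tray working and clear the empty glass jars with it: first drop the ballast block into the pocket on the rocker's tail so that the tray swings level, and swing the keeper lever fully shut over the block. Then set each jar on the level tray and let go, so that each one's weight tips it down into the mesh crate and the tray comes back level, until every jar is in the crate; never carry or push a jar into or over the crate by hand. Leave the tall jar, the two lid holders and the funnel where they stand.

Things in the scene. Friction and masses are not known exactly. Their poses are not given: they have to be found in the camera images.
- station: Fixed stand (grey base plate 260 x 220 mm, two side posts 215 mm tall at y = +-100 mm) that carries the rocker, with a mesh crate beyond it. Origin on the bench right under the pivot; x points level from the ballast pocket past the pivot to tray and crate (roughly away from the robot), y to the left, z up. The pivot axis runs along y, 200 mm above the bench. Place and yaw vary.
- rocker (a joint): Tilt of the rocker, rad: 0 = tray level (stop), 0.4 = tray tipped down to the crate (stop). Pocket empty: its own weight keeps it at 0.4. Ballast in the pocket: it swings to 0 and rests there; a jar set on the tray spot and let go then tips it to 0.4, slides into the crate (about 2 s) and the tray returns to 0.
- tray_spot (a point): Where to set a jar: point on the tray's upper face, on its centre line, 95 mm beyond the pivot. The tray is a slippery aluminium plate 160 mm wide, from 30 mm before to 165 mm beyond the pivot, with side lips 10 mm high, a 24 mm wall at its pivot end and an open far end. Moves with the rocker; z is the tray's normal.
- pocket (a point): Where the centre of the seated block belongs. Open-topped square steel pocket on the rocker's tail, 69 x 69 mm inside, walls 5 mm thick and 30 mm high, floor 31 mm under this point, sides along the station's x and y. With the tray tipped it stands upright, this point 259 mm above the bench; with the tray level it leans 0.4 rad, top to the station's -x. As the block is let go the tail sinks some 40 mm.
- keeper (a joint): Keeper lever, rad: 0 = shut, bar over the middle of the pocket, pointing to the station's -x (stop); 1.57 = bar points to the station's +y, clear of the pocket; opens to 2.0. It turns on a pin on the rocker between pocket and pivot, square to the pocket's floor (leans with the pocket). Stays where left; under 1 N at the knob.
- keeper_knob (a point): Middle of the keeper's black upright knob (16 mm in diameter, 34 mm tall, on top of the bar, parallel to the pin). The bar is 14 mm wide and 8 mm thick; the bar's underside is 68 mm above the pocket's floor, 6 mm over the seated block.
- keeper_pin (a point): The point on the keeper's turning axis level with the knob's middle: the knob's middle swings about it at a radius of 56 mm. The axis is the point's z.
- ballast_center (a point): Centre of the ballast block, a loose grey concrete-like cube of 62 mm with slightly rounded edges, 0.34 kg; axes along its edges. Any of its faces may be down. It stands among the jars.
- crate (a point): Foot of the middle of the mesh crate's near wall, on its inside, 6 mm above the bench and 150 mm beyond the pivot; axes as the station's. From here the crate reaches 370 mm along x and 170 mm to each side along y; its walls are 150 mm high, the near one (under the tray's end) 110 mm. A slick liner slopes down to its far +y corner, so the jars pile up there.
- jar0: Rinsed square green glass jar with a round steel lid: body 60 x 60 x 70 mm, lid 52 mm in diameter and 12 mm tall on top, about 0.32 to 0.41 kg; origin at the centre of its underside, z towards the lid, x and y along its sides. Starts upright on the bench left or right of the station. Three or four of the five are there.
- jar1: Rinsed square green glass jar with a round steel lid: body 60 x 60 x 70 mm, lid 52 mm in diameter and 12 mm tall on top, about 0.32 to 0.41 kg; origin at the centre of its underside, z towards the lid, x and y along its sides. Starts upright on the bench left or right of the station. Three or four of the five are there.
- jar2: Rinsed square green glass jar with a round steel lid: body 60 x 60 x 70 mm, lid 52 mm in diameter and 12 mm tall on top, about 0.32 to 0.41 kg; origin at the centre of its underside, z towards the lid, x and y along its sides. Starts upright on the bench left or right of the station. Three or four of the five are there.
- jar3: Rinsed square green glass jar with a round steel lid: body 60 x 60 x 70 mm, lid 52 mm in diameter and 12 mm tall on top, about 0.32 to 0.41 kg; origin at the centre of its underside, z towards the lid, x and y along its sides. Starts upright on the bench left or right of the station. Three or four of the five are there.
- jar4: Rinsed square green glass jar with a round steel lid: body 60 x 60 x 70 mm, lid 52 mm in diameter and 12 mm tall on top, about 0.32 to 0.41 kg; origin at the centre of its underside, z towards the lid, x and y along its sides. Starts upright on the bench left or right of the station. Three or four of the five are there.
- tall_jar: Bystander: tall round glass storage jar, 110 mm in diameter, 227 mm tall; origin under its centre.
- lid_holder0: Bystander: stainless cup-shaped lid holder, 76 mm in diameter, 70 mm tall; origin under its centre.
- lid_holder1: Bystander: stainless cup-shaped lid holder, 76 mm in diameter, 70 mm tall; origin under its centre.
- funnel: Bystander: red plastic funnel standing on its wide mouth, 128 mm in diameter, 125 mm tall; origin under its centre.

How it is judged:
By the outcome, as a careful person would: the job done as asked, in the order asked, and still so for the second after the job is handed in, with the robot touching nothing.
Of jar0, jar1, jar2, jar3, jar4 only 3 to 4 are there at a start; the rules pass over those that are not, and their reading is None.
At some moment in a run one of jar0, jar1, jar2, jar3, jar4, ballast may be knocked a few centimetres aside while the robot is not near it.
Once in a run the grip may slacken for a moment while it holds something.
It also fails if it takes over 210 s, if anything falls off the work surface, if the arm or the gripper's body presses on something with over 40 N, if the wrist force passes 120 N, or if a joint passes its speed limit or range.

## Robot

A 6-joint arm with a two-finger parallel gripper is mounted at the origin on the work surface. World frame = base frame: x ahead of the robot, y to its left, z up, the work surface at z = 0. Lengths are in m, angles in degrees, forces in N, time in s.
With the tool pointing down it reaches from about 0.375 to 0.9 m from the base axis. Payload 3.1 kg.
Tool frame: the origin (TCP) lies on the centre line of the jaws, within the pads' length; the fingertips stand 8 mm ahead of it and the grasp point (between the pads) lies 11 mm behind it (bot.tip_extent is the distance from the TCP to the fingertips, in m); z points along the fingers, y is the line along which they close (so a half turn about z gives the same grasp; the last joint's range is limited). The gripper opens to 87 mm and grips with 3 to 60 N. Pads are 19 mm wide; open, the fingers measure 117 mm over their backs; the gripper's body (75 mm by 190 mm) begins 51 mm behind the grasp point.
Start: joints at [59.387, 30.224, 82.088, -0, 67.689, -10.227], TCP at [0.218, 0.586, 0.231] pointing down, gripper open.
Joint ranges: [-176.69, 176.69], [-43.24, 126.21], [12.49, 139.97], [-82, 262], [0, 151.66], [-163.58, 163.58]. Speed limits (degrees/s): [159.86, 159.86, 180, 180, 180, 180].

## Interface

Orientations are given as a 3x3 rotation matrix whose columns are the frame's x, y, z axes.
In Python, from rig import bot, vision, workorder gives the robot as it stands.
- The arm moves only by the shell command python3 -m handwheel 'ROWS'. ROWS is JSON, a list of rows, each an object with "delta_rot": the turn, a rotation vector about the tool's x, y, z in rad, a list of three; "xyz": the shift along the tool's x, y, z in mm, a list of three; "hand": the closure, from -1 (fully open) to 1 (shut). A call has exactly 5 rows; each row is the pose to reach, as a shift and turn from the pose commanded when the call began, along the tool's axes at that moment; what a row does not reach only later rows make up. A row lasts 1/8 s, in which the tool goes at most 62.5 mm and 10.7 degrees, less where a joint would pass 70% of its speed; a pose out of reach is approached as far as the arm can. A call with a gripper value outside its range is refused whole. The fingers move at their own pace and stop on an object; the grip force is fixed at half the most. Time passes only in rows, so rows that repeat a pose let the fingers close, or fill a call up. It gives the time, the measured TCP pose, the force, the opening and the grip force at its end, in the units of the state.
- bot.read_state(): the state, without advancing time (a new reading comes with each control period).
- vision.capture(name): name is "scene" or "top"; returns the picture (400x640x3 uint8, red, green, blue); there is no depth.
- vision.camera_model(name): a dict with "camera_matrix" (3x3 intrinsics, pixels), "camera_from_world" (4x4, takes a point from world to camera coordinates). Camera axes: x right, y up, looking along -z (the intrinsics and any distortion apply to the point x, -y, -z); pixel columns grow to the right and rows downward; lengths in m; the calibration is good to about 2 mm. A picture is of the moment at which its call begins. camera_model takes no time and is no camera call.
- workorder.hand_in(): hands the job in; it is judged then, once.
The state is a dict: "time_s": time; "joint_positions": joint angles; "qvel": joint speeds; "tau": joint torques, N m; "position": TCP position; "tcp_rot": TCP orientation; "force": force on the tool from outside, world axes, zero at the start; "moment": the same for the moment, N m; "opening": opening from 0.0 (shut) to 1.0 (fully open); "grasp_force": force on a finger pad.
Only numpy, scipy, OpenCV 4.12 (cv2) and the standard library are available. Lean on these libraries where they do the work, as an engineer would, in place of code of your own. Each camera call takes 0.05 s, during which the arm holds its last target. There are 200 camera calls.

## Working session

There is one attempt and no reset: what is moved stays moved. The work goes in short steps, Python scripts to look and compute and a shell command to move; the robot and the scene stay as the last step left them, time stands still between calls to the robot, and variables do not carry over. Pictures are saved under pics/ and viewed, at most 15 in all, crops included, and the job is handed in when it is done.

```bash
ls; mkdir -p pics; python3 - <<'E'
from rig import bot, vision
import cv2
s=bot.read_state(); print({k:(v if not hasattr(v,'round') else v) for k,v in s.items()})
for n in("scene","top"):
    im=vision.capture(n); cv2.imwrite(f"pics/{n}0.png",im[:,:,::-1])
    m=vision.camera_model(n); print(n,m)
E
```

```text
pics
{'time_s': 0.0, 'joint_positions': array([ 5.93890034e+01,  3.02776930e+01,  8.21584833e+01, -2.00577976e-03,
        6.76889248e+01, -1.02256751e+01]), 'qvel': array([-0.01998137,  0.1272589 ,  0.025057  , -0.01544662, -0.06904176,
        0.0717571 ]), 'tau': array([ 2.21453238e-04, -4.40036631e+01, -1.76596856e+01,  6.34972542e-02,
        5.78921009e-02, -1.61001872e-04]), 'position': array([0.21729192, 0.58522694, 0.22957363]), 'tcp_rot': array([[-9.37375707e-01,  3.48318257e-01, -1.08394011e-03],
       [ 3.48319762e-01,  9.37373858e-01, -1.89564228e-03],
       [ 3.55770314e-04, -2.15448678e-03, -9.99997616e-01]]), 'force': array([ 0.45020015,  0.4296397 , -0.6935159 ]), 'moment': array([0.01919857, 0.00721156, 0.02121646]), 'grasp_force': 0.0, 'opening': 0.9992540265190981}
scene {'camera_matrix': array([[458.13982872,   0.        , 320.15032256],
       [  0.        , 458.13982872, 200.48534371],
       [  0.        ,   0.        ,   1.        ]]), 'camera_from_world': array([[ 0.68331914,  0.72976852,  0.02264635, -0.41475188],
       [-0.43607466,  0.38304865,  0.81431727,  0.10678849],
       [ 0.58558846, -0.56631408,  0.57997804, -2.24944911],
       [ 0.        ,  0.        ,  0.        ,  1.        ]])}
top {'camera_matrix': array([[455.80819746,   0.        , 317.84360384],
       [  0.        , 455.80819746, 204.07419157],
       [  0.        ,   0.        ,   1.        ]]), 'camera_from_world': array([[-0.01043134, -0.99992451,  0.00649294, -0.02215476],
       [ 0.98715613, -0.0092625 ,  0.15948973, -0.63633869],
       [-0.15941754,  0.00807324,  0.98717824, -1.75548181],
       [ 0.        ,  0.        ,  0.        ,  1.        ]])}
```

View pics/scene0.png

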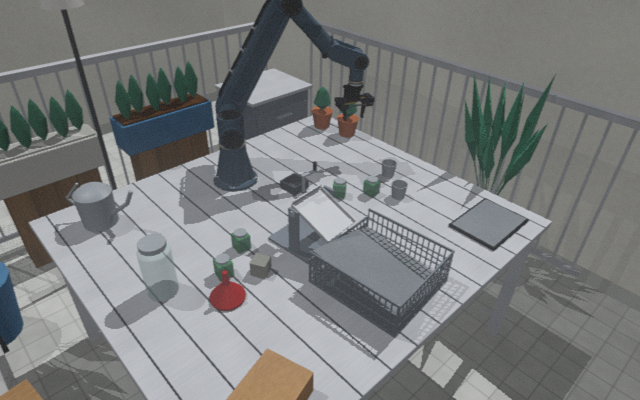

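View pics/top0.png

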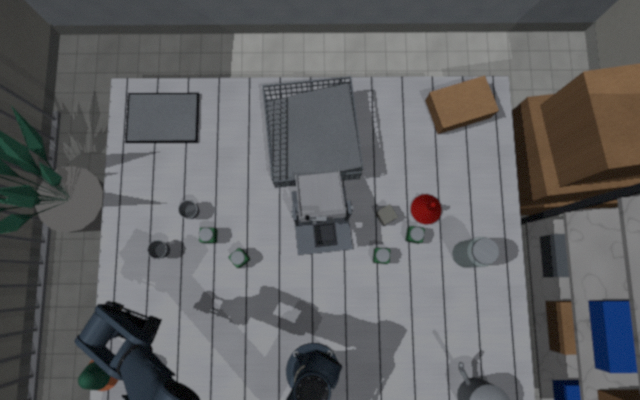

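The scene shows four jars, two on each side of the station. In the top view they are at about (208,235), (238,258), (416,234) and (382,256). The block is at (387,214), right beside the funnel at (426,208). The tall jar is at (484,250), the tray is at (321,195), and the pocket is at (325,233). I'll zoom in next.

```bash
cat > h.py <<'E'
import numpy as np, cv2
from rig import bot, vision
def cam(n):
    m=vision.camera_model(n); return m["camera_matrix"],m["camera_from_world"]
def ray(n,px):
    K,T=cam(n); R=T[:3,:3]; d=np.linalg.solve(K,[px[0],px[1],1.]); d=R.T@(d*[1,-1,-1]); return -R.T@T[:3,3],d
def cast(n,px,z):
    c,d=ray(n,px); return c+d*(z-c[2])/d[2]
def proj(n,p):
    K,T=cam(n); q=T[:3,:3]@np.asarray(p)+T[:3,3]; q=K@(q*[1,-1,-1]); return q[:2]/q[2]
def tri(a,b):
    (c1,d1),(c2,d2)=ray("top",a),ray("scene",b)
    s=np.linalg.lstsq(np.c_[d1,-d2],c2-c1,rcond=None)[0]; p,q=c1+s[0]*d1,c2+s[1]*d2
    return (p+q)/2,np.linalg.norm(p-q)
def crop(n,name,x,y,w,h,k):
    im=vision.capture(n); c=cv2.resize(im[y:y+h,x:x+w],None,fx=k,fy=k,interpolation=cv2.INTER_CUBIC)
    cv2.imwrite(f"pics/{name}.png",c[:,:,::-1]); return im
E
python3 - <<'E'
from h import *
im=crop("top","t1",280,160,170,125,4.7)
im2=crop("scene","s1",200,150,200,150,4)
for n,i in(("top",im),("scene",im2)):
    h=cv2.cvtColor(i,cv2.COLOR_RGB2HSV)
    m=cv2.inRange(h,(45,60,30),(85,255,255))
    N,l,st,ce=cv2.connectedComponentsWithStats(m)
    for k in range(1,N):
        if 40<st[k,4]<600 and 150<ce[k,0]<450 and 120<ce[k,1]<300:
            print(n,st[k],ce[k].round(1), cast(n,ce[k],.05).round(3))
E
```

```text
top [406 226  17  17  83] [411.1 235.7] [ 0.507 -0.393  0.05 ]
top [208 228   9  15  67] [212.9 235.8] [0.514 0.384 0.05 ]
top [236 249  13  18  63] [243.2 258.7] [0.424 0.264 0.05 ]
top [374 248   6  15  47] [375.6 255.1] [ 0.433 -0.252  0.05 ]
scene [231 233  18   9  52] [239.4 237.4] [ 0.432 -0.275  0.05 ]
scene [213 259  19  10  63] [222.  264.5] [ 0.517 -0.411  0.05 ]
```

View pics/t1.png

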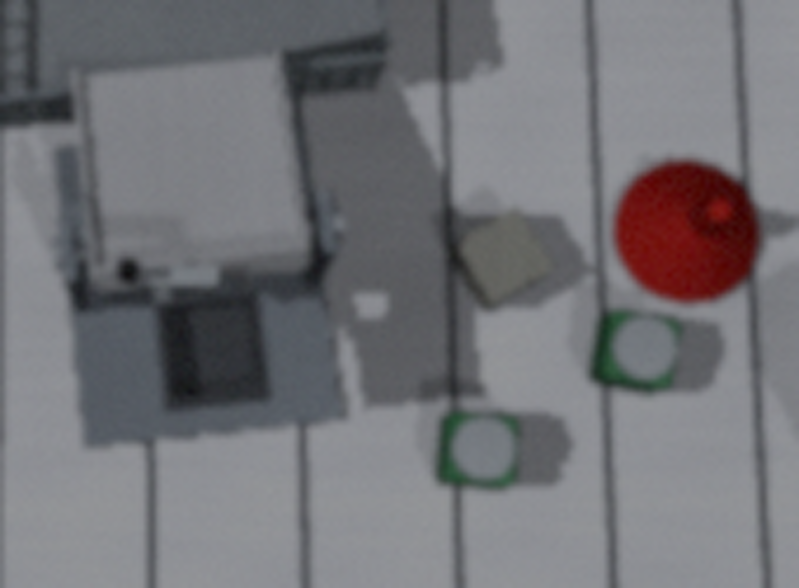

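View pics/s1.png

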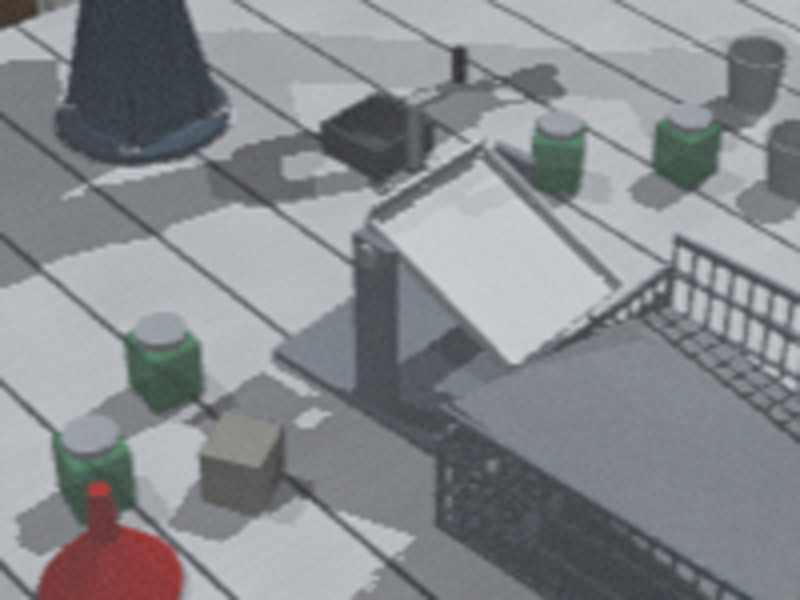

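Top crop: pocket rim square at about (160–272, 295–408), knob at (127,270), block top centred near (505,258), lids at (645,348) and (485,449). Scene crop: knob middle at (459,65).

```bash
python3 - <<'E'
from h import *
t=lambda u,v:np.array([280+u/4.7-.4,160+v/4.7-.4]); s=lambda u,v:np.array([200+u/4-.4,150+v/4-.4])
k,e=tri(t(127,270),s(459,65)); print("knob",k.round(4),e)
for q in[(160,305),(262,295),(272,395),(168,408)]: print("pocket rim",cast("top",t(*q),.258)[:2].round(4))
for q in[(85,445),(347,415)]: print("plate near",cast("top",t(*q),.008)[:2].round(4))
for q in[(83,68),(287,52)]: print("tray far",cast("top",t(*q),.13)[:2].round(4))
print("blk",cast("top",t(505,258),.062).round(4))
for q in[(462,250),(512,212),(550,270),(500,305)]: print("blk corner",cast("top",t(*q),.062)[:2].round(4))
for q in[(645,348),(485,449)]: print("lid",cast("top",t(*q),.082).round(4))
s2=lambda u,v:s(u,v)
for q in[(162,328),(91,434)]: print("lid scene",cast("scene",s(*q),.082).round(4))
print("funnel",cast("top",t(720,208),.12).round(3))
crop("top","t2",180,190,100,90,6)
crop("scene","s2",325,165,60,45,10)
E
```

```text
knob [0.5496 0.0124 0.3196] 0.0015791166027437139
pocket rim [ 0.5309 -0.0114]
pocket rim [ 0.5376 -0.087 ]
pocket rim [ 0.4635 -0.0932]
pocket rim [ 0.4547 -0.0166]
plate near [0.441  0.0537]
plate near [ 0.4642 -0.1693]
tray far [0.7404 0.0498]
tray far [ 0.7523 -0.1167]
blk [ 0.5903 -0.2998  0.062 ]
blk corner [ 0.5974 -0.2641]
blk corner [ 0.6292 -0.307 ]
blk corner [ 0.5798 -0.3371]
blk corner [ 0.5509 -0.2943]
lid [ 0.5119 -0.4091  0.082 ]
lid [ 0.4307 -0.2748  0.082 ]
lid scene [ 0.4374 -0.2727  0.082 ]
lid scene [ 0.5198 -0.4084  0.082 ]
funnel [ 0.622 -0.467  0.12 ]
```

View pics/t2.png

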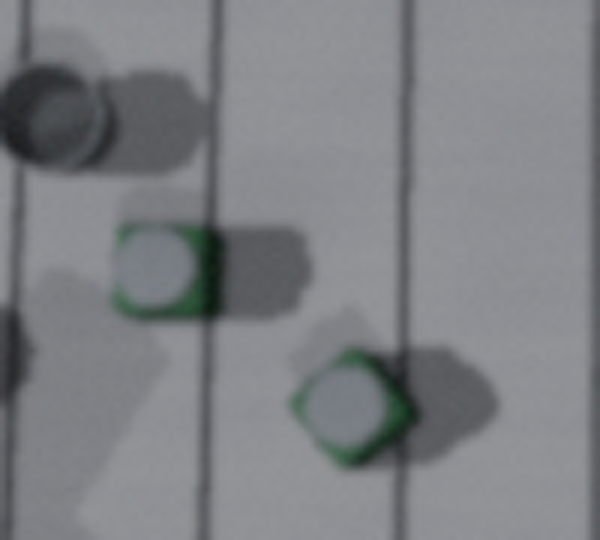

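```bash
cat > go.py <<'E'
import sys
from h import *
from scipy.spatial.transform import Rotation as Ro
def rows(p,a,tilt=0):
    "tool-frame shift (mm) and turn to reach world point p, closing line at a deg, tool down"
    s=bot.read_state(); R=s["tcp_rot"]; a=np.radians(a)
    y=np.array([np.cos(a),np.sin(a),0]); z=np.array([0,0,-1.]); T=np.c_[np.cross(y,z),y,z]
    print("t",round(s["time_s"],2),"pos",s["position"].round(4),"close",np.degrees(np.arctan2(R[1,1],R[0,1])).round(1),"op",round(s["opening"],3),"gf",round(float(s["grasp_force"]),1),"F",s["force"].round(1))
    print("xyz",(R.T@(np.array(p)-s["position"])*1000).round(1),"rot",Ro.from_matrix(R.T@T).as_rotvec().round(3))
if __name__=="__main__": 
    v=list(map(float,sys.argv[1:])); rows(v[:3],v[3])
E
python3 - <<'E'
from h import *
t=lambda u,v:[180+u/6-.4,190+v/6-.4]
for q in[(157,266),(345,405)]: print("lid",cast("top",t(*q),.082).round(4))
for q in[(115,228),(115,312)]: print("J1 left edge",cast("top",t(*q),.07).round(4))
for q in[(291,403),(350,346),(350,467)]: print("J2 corners",cast("top",t(*q),.07).round(4))
t=lambda u,v:[280+u/4.7-.4,160+v/4.7-.4]
for q in[(603,312),(597,382),(665,390)]: print("JA",cast("top",t(*q),.07).round(4))
for q in[(447,413),(438,482),(515,488)]: print("JB",cast("top",t(*q),.07).round(4))
E
python3 go.py .4 .2 .42 34
```

```text
lid [0.5188 0.4043 0.082 ]
lid [0.4289 0.2823 0.082 ]
J1 left edge [0.5449 0.435  0.07  ]
J1 left edge [0.4905 0.4333 0.07  ]
J2 corners [0.4311 0.3189 0.07  ]
J2 corners [0.4671 0.2818 0.07  ]
J2 corners [0.39   0.2804 0.07  ]
JA [ 0.5433 -0.3783  0.07  ]
JA [ 0.4853 -0.3709  0.07  ]
JA [ 0.4782 -0.4268  0.07  ]
JB [ 0.4611 -0.2463  0.07  ]
JB [ 0.4048 -0.2372  0.07  ]
JB [ 0.3993 -0.3001  0.07  ]
t 0.3 pos [0.2175 0.5857 0.2302] close 69.6 op 0.999 gf 0.0 F [ 0.1 -0.6  0.3]
xyz [-305.3 -298.1 -189.6] rot [-0.001  0.     0.622]
```

```bash
python3 -m handwheel '[{"xyz":[-20,-20,-60],"delta_rot":[0,0,0.12],"hand":-1},{"xyz":[-40,-40,-115],"delta_rot":[0,0,0.25],"hand":-1},{"xyz":[-60,-60,-165],"delta_rot":[0,0,0.38],"hand":-1},{"xyz":[-100,-98,-190],"delta_rot":[0,0,0.5],"hand":-1},{"xyz":[-142,-140,-190],"delta_rot":[0,0,0.62],"hand":-1}]'; python3 go.py .57 -.28 .4 34
```

```text
time_s: 0.92
position: [0.3034, 0.4048, 0.4235]
tcp_rot: [[-0.558, 0.83, 0.005], [0.83, 0.558, 0.004], [0.0, 0.007, -1.0]]
force: [1.2, -0.4, 0.4]
opening: 1.003
grasp_force: 0.0
t 0.93 pos [0.3034 0.4048 0.4235] close 33.9 op 1.003 gf 0.0 F [ 1.2 -0.4  0.4]
xyz [-717.  -161.4   22. ] rot [ 0.007 -0.    -0.001]
```

```bash
python3 -m handwheel '[{"xyz":[-61,-12,0],"delta_rot":[0,0,0],"hand":-1},{"xyz":[-122,-25,0],"delta_rot":[0,0,0],"hand":-1},{"xyz":[-183,-37,0],"delta_rot":[0,0,0],"hand":-1},{"xyz":[-244,-50,0],"delta_rot":[0,0,0],"hand":-1},{"xyz":[-305,-62,0],"delta_rot":[0,0,0],"hand":-1}]'; python3 -m handwheel '[{"xyz":[-61,-14,0],"delta_rot":[0,0,0],"hand":-1},{"xyz":[-122,-29,0],"delta_rot":[0,0,0],"hand":-1},{"xyz":[-183,-43,0],"delta_rot":[0,0,0],"hand":-1},{"xyz":[-244,-58,0],"delta_rot":[0,0,0],"hand":-1},{"xyz":[-305,-72,0],"delta_rot":[0,0,0],"hand":-1}]' >/dev/null; python3 go.py .5893 -.3006 .15 34
```

```text
time_s: 1.55
position: [0.4219, 0.1159, 0.4208]
tcp_rot: [[-0.561, 0.828, 0.001], [0.828, 0.561, 0.0], [-0.0, 0.001, -1.0]]
force: [1.1, 0.9, 0.4]
opening: 0.999
grasp_force: 0.0
t 2.17 pos [ 0.5329 -0.1763  0.4206] close 34.1 op 1.0 gf 0.0 F [ 0.8 -1.2  0.6]
xyz [-134.5  -23.1  270.6] rot [0.    0.    0.001]
```

```bash
python3 -m handwheel '[{"xyz":[-54,-9,30],"delta_rot":[0,0,0],"hand":-1},{"xyz":[-106,-18,60],"delta_rot":[0,0,0],"hand":-1},{"xyz":[-134,-23,110],"delta_rot":[0,0,0],"hand":-1},{"xyz":[-134,-23,170],"delta_rot":[0,0,0],"hand":-1},{"xyz":[-134,-23,230],"delta_rot":[0,0,0],"hand":-1}]' >/dev/null; python3 go.py .5893 -.3006 .042 34; python3 -c "
from h import *
crop('top','t3',350,180,110,90,6)"
```

```text
t 2.8 pos [ 0.5886 -0.2988  0.1886] close 34.0 op 0.998 gf 0.0 F [0.4 0.5 0.2]
xyz [ -1.8  -0.5 146.6] rot [0.    0.    0.001]
```

View pics/t3.png

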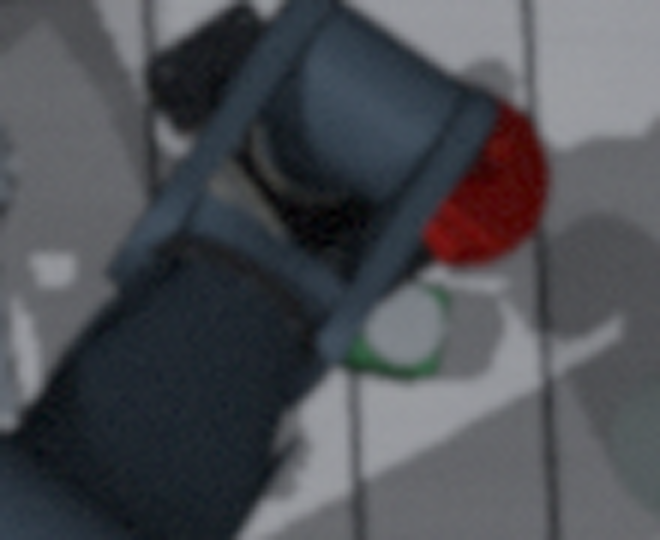

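The arm covers the block in this view. Jar A's lid is at (405,325), unmoved. I'll go down and squeeze.

```bash
python3 -m handwheel '[{"xyz":[-2,0,55],"delta_rot":[0,0,0],"hand":-1},{"xyz":[-2,0,105],"delta_rot":[0,0,0],"hand":-1},{"xyz":[-2,0,135],"delta_rot":[0,0,0],"hand":-1},{"xyz":[-2,0,146],"delta_rot":[0,0,0],"hand":-1},{"xyz":[-2,0,146],"delta_rot":[0,0,0],"hand":-1}]'; python3 -m handwheel '[{"xyz":[0,0,0],"delta_rot":[0,0,0],"hand":0.1},{"xyz":[0,0,0],"delta_rot":[0,0,0],"hand":0.4},{"xyz":[0,0,0],"delta_rot":[0,0,0],"hand":0.4},{"xyz":[0,0,0],"delta_rot":[0,0,0],"hand":0.4},{"xyz":[0,0,0],"delta_rot":[0,0,0],"hand":0.4}]'
```

```text
time_s: 3.48
position: [0.5902, -0.3001, 0.0451]
tcp_rot: [[-0.561, 0.828, 0.0], [0.828, 0.561, -0.0], [-0.0, 0.0, -1.0]]
force: [-1.2, -0.1, -0.5]
opening: 0.996
grasp_force: 0.0
time_s: 4.1
position: [0.5913, -0.2998, 0.0461]
tcp_rot: [[-0.56, 0.828, 0.003], [0.828, 0.56, -0.001], [-0.002, 0.002, -1.0]]
force: [2.1, 2.4, 5.9]
opening: 0.714
grasp_force: 29.7
```

```bash
python3 -m handwheel '[{"xyz":[0,0,0],"delta_rot":[0,0,0],"hand":-1},{"xyz":[0,0,0],"delta_rot":[0,0,0],"hand":-1},{"xyz":[0,0,-45],"delta_rot":[0,0,0],"hand":-1},{"xyz":[0,0,-45],"delta_rot":[0,0,0.18],"hand":-1},{"xyz":[0,0,-45],"delta_rot":[0,0,0.36],"hand":-1}]'>/dev/null; python3 -m handwheel '[{"xyz":[0,0,0],"delta_rot":[0,0,0.18],"hand":-1},{"xyz":[0,0,0],"delta_rot":[0,0,0.36],"hand":-1},{"xyz":[0,0,0],"delta_rot":[0,0,0.54],"hand":-1},{"xyz":[0,0,0],"delta_rot":[0,0,0.72],"hand":-1},{"xyz":[0,0,0],"delta_rot":[0,0,0.9],"hand":-1}]'>/dev/null;python3 go.py .5908 -.3 .045 -56
```

```text
t 5.35 pos [ 0.5889 -0.2999  0.0888] close -38.4 op 0.996 gf 0.0 F [-0.4  0.9 -0.3]
xyz [ 1.1  1.6 43.8] rot [-0.002  0.001  0.306]
```

```bash
python3 -m handwheel '[{"xyz":[1,1,0],"delta_rot":[0,0,0.15],"hand":-1},{"xyz":[1,1,0],"delta_rot":[0,0,0.306],"hand":-1},{"xyz":[1,1,20],"delta_rot":[0,0,0.306],"hand":-1},{"xyz":[1,1,36],"delta_rot":[0,0,0.306],"hand":-1},{"xyz":[1,1,36],"delta_rot":[0,0,0.306],"hand":-1}]'; python3 -m handwheel '[{"xyz":[0,0,0],"delta_rot":[0,0,0],"hand":0.1},{"xyz":[0,0,0],"delta_rot":[0,0,0],"hand":0.4},{"xyz":[0,0,0],"delta_rot":[0,0,0],"hand":0.4},{"xyz":[0,0,0],"delta_rot":[0,0,0],"hand":0.4},{"xyz":[0,0,0],"delta_rot":[0,0,0],"hand":0.4}]'
```

```text
time_s: 5.98
position: [0.5893, -0.2985, 0.0506]
tcp_rot: [[0.825, 0.565, -0.005], [0.565, -0.825, 0.003], [-0.002, -0.005, -1.0]]
force: [0.2, -0.9, -0.1]
opening: 0.999
grasp_force: 0.0
time_s: 6.6
position: [0.5922, -0.3004, 0.0544]
tcp_rot: [[0.825, 0.564, 0.002], [0.564, -0.825, -0.002], [0.001, 0.003, -1.0]]
force: [1.1, -1.4, 2.0]
opening: 0.709
grasp_force: 29.7
```

```bash
python3 -m handwheel '[{"xyz":[0,0,-20],"delta_rot":[0,0,0],"hand":0.4},{"xyz":[0,0,-80],"delta_rot":[0,0,0],"hand":0.4},{"xyz":[0,0,-142],"delta_rot":[0,0,0.16],"hand":0.4},{"xyz":[0,0,-204],"delta_rot":[0,0,0.33],"hand":0.4},{"xyz":[0,0,-266],"delta_rot":[0,0,0.5],"hand":0.4}]'; python3 go.py .4967 -.0521 .36 -84.7; python3 -c "
from h import *
crop('top','t4',290,190,70,60,10)"
```

```text
time_s: 7.22
position: [0.5898, -0.2985, 0.3217]
tcp_rot: [[0.996, 0.094, -0.002], [0.094, -0.996, 0.002], [-0.002, -0.002, -1.0]]
force: [0.6, -1.4, -3.9]
opening: 0.712
grasp_force: 29.7
t 7.22 pos [ 0.5898 -0.2985  0.3217] close -84.6 op 0.712 gf 29.7 F [ 0.6 -1.4 -3.9]
xyz [ -69.6 -254.1  -37.7] rot [-0.002  0.002  0.002]
```

View pics/t4.png

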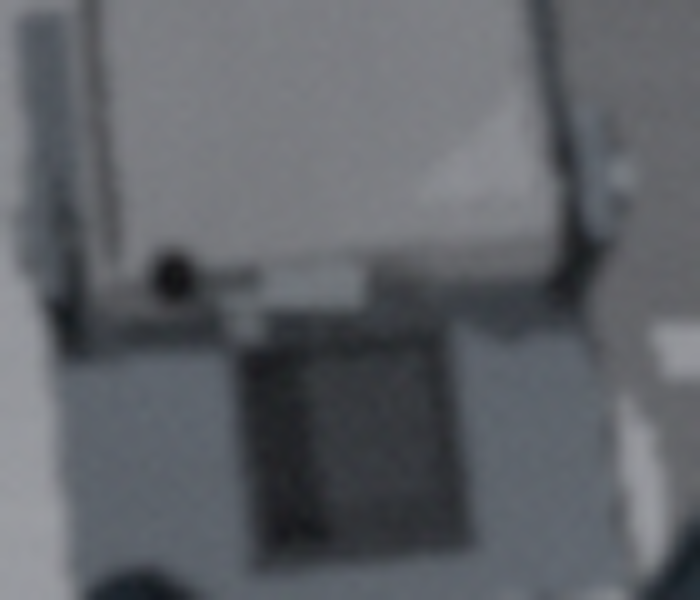

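The pocket's outline corners are about (235,350), (450,330), (475,545) and (252,572). The knob is at (173,277).

```bash
python3 - <<'E'
from h import *
t=lambda u,v:[290+u/10-.45,190+v/10-.45]
P=[cast("top",t(*q),z)[:2] for q,z in(((235,350),.258),((455,328),.258),((475,545),.228),((252,572),.228))]
print(np.round(P,4),np.mean(P,0).round(4))
for a,b in((3,0),(2,1)): d=P[b]-P[a]; print(np.degrees(np.arctan2(d[1],d[0])),np.linalg.norm(d))
for a,b in((1,0),(2,3)): d=P[b]-P[a]; print(np.degrees(np.arctan2(-d[0],d[1])),np.linalg.norm(d))
print("knob",cast("top",t(173,277),.33))
# dark/steel interior: threshold
im=vision.capture("top"); g=cv2.GaussianBlur(im[190:250,290:360],(3,3),0).mean(2)
for v in (36,40,44,48,52): print(v,g[v,18:54].astype(int))
for u in (28,34,40): print(u,g[26:60,u].astype(int))
E
```

```text
[[ 0.5307 -0.0093]
 [ 0.5377 -0.086 ]
 [ 0.4643 -0.0932]
 [ 0.4556 -0.0145]] [ 0.4971 -0.0508]
3.964461518397033 0.07528375527544673
5.567936472007166 0.07371115250579874
5.188929480876255 0.07698321732874623
6.316899616865045 0.07909490052619111
knob [0.54698712 0.01086711 0.33      ]
36 [ 95  95  94  90  80  63  47  36  33  33  34  37  44  51  53  53  53  54
  54  53  54  55  55  54  51  51  59  75  89  97  99  99  98  98  99 100]
40 [100 101 101  99  91  74  55  43  38  36  37  39  44  50  55  58  58  58
  58  57  56  57  57  57  56  53  56  68  85  96 100 100 100 100 101 100]
44 [100 100 100  99  94  79  61  47  39  37  37  38  42  49  54  56  57  58
  58  57  57  56  57  57  54  51  52  61  77  92  99 100 100 101 101 101]
48 [ 99  98  99  99  97  89  73  57  45  39  37  37  39  43  50  56  58  58
  58  58  58  59  58  57  55  52  50  54  67  84  96 101 101 102 102 102]
52 [ 99 100 100 100  99  94  80  62  45  34  30  31  32  34  40  46  50  52
  51  51  51  49  50  50  50  50  51  54  63  78  92  99 101 102 102 102]
28 [114 114 115 111  95  71  56  50  44  36  34  35  36  37  37  37  38  39
  37  36  36  37  37  37  35  33  30  32  40  50  63  79  92  96]
34 [112 116 116 110  94  72  57  50  47  48  53  57  58  58  58  58  58  58
  57  58  59  58  58  56  54  52  50  51  54  62  77  91  99 100]
40 [ 91  79  68  62  61  60  56  49  47  51  55  57  57  57  57  57  56  56
  57  57  58  59  58  56  53  51  50  51  58  71  87  97 101 101]
```

```bash
python3 - <<'E'
from h import *
im=crop("scene","s3",272,160,50,45,14)
s=lambda u,v:[200+u/4-.4,150+v/4-.4]
for q in((322,130),(378,93)): print(cast("scene",s(*q),.258).round(4))
E
```

```text
[ 0.4778 -0.0984  0.258 ]
[ 0.4622 -0.0143  0.258 ]
```

View pics/s3.png

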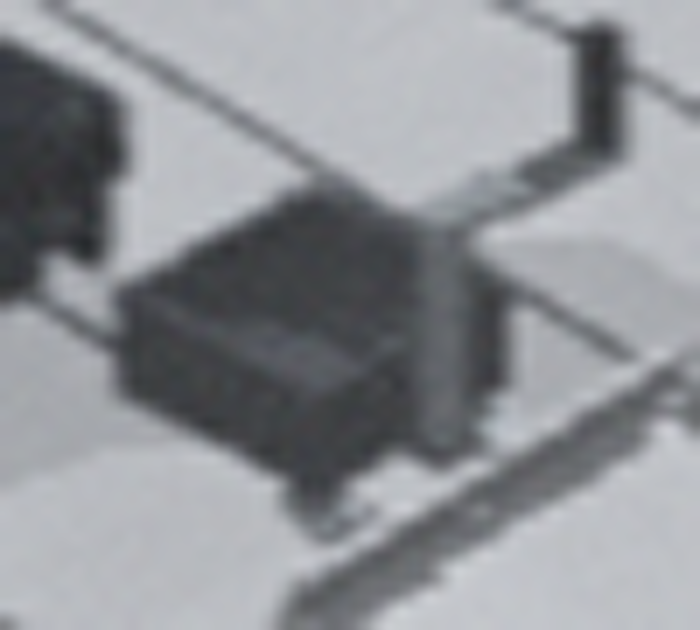

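Here the pocket's rim corners are at about (120,293), (318,188), (310,398) and (505,275). The gripper is at the upper left.

```bash
python3 - <<'E'
from h import *
s=lambda u,v:[272+u/14-.46,160+v/14-.46]
P=[cast("scene",s(*q),.258)[:2] for q in((120,293),(318,188),(310,398),(505,275))]
print(np.round(P,4),"mean",np.mean(P,0),"diag",(P[1]+P[2])/2)
for a,b in((0,2),(1,3)): d=P[b]-P[a]; print(np.degrees(np.arctan2(d[1],d[0])),np.linalg.norm(d))
t=lambda u,v:[290+u/10-.45,190+v/10-.45]
k,e=tri(t(173,277),s(600,90)); print("knob",k,e)
E
python3 go.py .4985 -.052 .36 -84.6
```

```text
[[ 0.4689 -0.0911]
 [ 0.4633 -0.0144]
 [ 0.5431 -0.0854]
 [ 0.532  -0.0048]] mean [ 0.50181921 -0.04894867] diag [ 0.50315888 -0.04991742]
4.431872472252162 0.07436945484672385
7.9626092630981145 0.06945806906157481
knob [0.54932296 0.01209847 0.31905143] 0.002739921650220502
t 7.38 pos [ 0.5922 -0.3002  0.3251] close -84.2 op 0.711 gf 29.7 F [ 0.8 -0.2 -4.1]
xyz [ -68.1 -256.1  -36.9] rot [ 0.006 -0.007  0.006]
```

```bash
python3 -m handwheel '[{"xyz":[-10,-40,-38],"delta_rot":[0,0,0],"hand":0.4},{"xyz":[-25,-95,-38],"delta_rot":[0,0,0],"hand":0.4},{"xyz":[-40,-155,-38],"delta_rot":[0,0,0],"hand":0.4},{"xyz":[-55,-210,-38],"delta_rot":[0,0,0],"hand":0.4},{"xyz":[-67,-257,-38],"delta_rot":[0,0,0],"hand":0.4}]'>/dev/null;  python3 -m handwheel '[{"xyz":[0,0,0],"delta_rot":[0,0,0],"hand":0.4},{"xyz":[0,0,0],"delta_rot":[0,0,0],"hand":0.4},{"xyz":[0,0,0],"delta_rot":[0,0,0],"hand":0.4},{"xyz":[0,0,0],"delta_rot":[0,0,0],"hand":0.4},{"xyz":[0,0,0],"delta_rot":[0,0,0],"hand":0.4}]'>/dev/null;python3 go.py .500 -.0505 .320 -84.6; python3 -c "
from h import *
crop('scene','s4',250,135,80,70,8.5)"
```

```text
t 8.62 pos [ 0.4991 -0.0512  0.3573] close -84.3 op 0.708 gf 29.8 F [-0.1  0.8 -3.1]
xyz [ 1.  -0.6 37.3] rot [-0.     0.001  0.005]
```

View pics/s4.png

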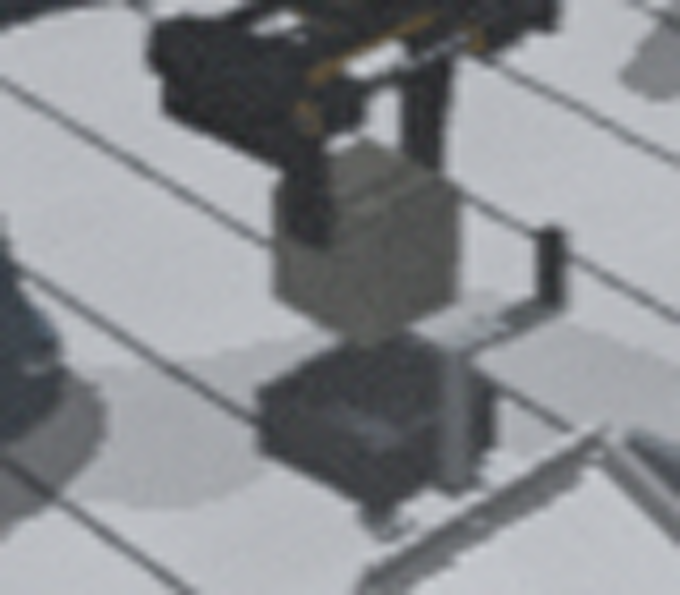

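The held block (silhouette u 275–458) hangs above the pocket (u 258–495). I'll check its offset in the image.

```bash
python3 - <<'E'
from h import *
print(proj("scene",[.4991,-.0512,.334]),proj("scene",[.4991,-.0512,.258]),"seen blk u",250+366.5/8.5-.45,"pocket u",250+376.5/8.5-.45)
im=vision.capture("scene").astype(int).mean(2)
for v in (160,163,166): print(v,im[v,276:312].astype(int))
for v in (182,184,186): print(v,im[v,276:316].astype(int))
E
```

```text
[292.81007919 163.10630411] [293.04431318 179.97452613] seen blk u 292.66764705882355 pocket u 293.84411764705885
160 [137 173 187 190 188 170  95  70  51  46  49  57  57  68  83  84  86  96
  82  85  83  82  82  82  82  80  84  97 153 190 179 150 129 146 175 188]
163 [190 189 186 168 130 121 106  90  80  64  53  49  63  78  82  90  90  83
  81  81  80  87  81  81  78  81  80 100 153 192 190 189 188 189 187 188]
166 [189 188 186 190 190 173 113  85  85  91  88  90  84  85  82  88  84  87
  86  87  83  84  83  84  83  78  82 101 154 191 188 188 186 187 189 189]
182 [107 126 154 152 107  64  69  70  71  65  67  66  65  67  73  61  66  67
  65  72  70  71  73  71  68  77  94 102  95  77  69  67 127 169 150 113
 122 155 168 170]
184 [168 159 133  94  76  67  68  58  67  67  71  77  75  78  80  86  91  87
  85  78  71  69  71  77  81  76  89 101  94  79  65  73 127 171 173 171
 166 154 121 114]
186 [167 168 169 156 105  67  63  63  68  66  67  70  68  66  69  74  78  85
  92  89  86  79  74  69  66  73  92 100  94  80  65  74 124 167 168 167
 169 171 172 176]
```

```bash
python3 -m handwheel '[{"xyz":[0.5,0,15],"delta_rot":[0,0,0],"hand":0.4},{"xyz":[0.5,0,30],"delta_rot":[0,0,0],"hand":0.4},{"xyz":[0.5,0,42],"delta_rot":[0,0,0],"hand":0.4},{"xyz":[0.5,0,50],"delta_rot":[0,0,0],"hand":0.4},{"xyz":[0.5,0,50],"delta_rot":[0,0,0],"hand":0.4}]'; python3 -m handwheel '[{"xyz":[0,0,4],"delta_rot":[0,0,0],"hand":0.4},{"xyz":[0,0,8],"delta_rot":[0,0,0],"hand":0.4},{"xyz":[0,0,12],"delta_rot":[0,0,0],"hand":0.4},{"xyz":[0,0,15],"delta_rot":[0,0,0],"hand":0.4},{"xyz":[0,0,15],"delta_rot":[0,0,0],"hand":0.4}]'
```

```text
time_s: 9.35
position: [0.4998, -0.0505, 0.307]
tcp_rot: [[0.995, 0.1, 0.0], [0.1, -0.995, 0.0], [0.0, -0.0, -1.0]]
force: [-0.1, 1.1, -3.0]
opening: 0.71
grasp_force: 29.8
time_s: 9.98
position: [0.4995, -0.0506, 0.2923]
tcp_rot: [[0.995, 0.1, -0.0], [0.1, -0.995, 0.0], [-0.0, -0.0, -1.0]]
force: [1.2, -0.3, -4.9]
opening: 0.708
grasp_force: 29.8
```

```bash
python3 -m handwheel '[{"xyz":[0,0,4],"delta_rot":[0,0,0],"hand":0.4},{"xyz":[0,0,6],"delta_rot":[0,0,0],"hand":0.4},{"xyz":[0,0,6],"delta_rot":[0,0,0],"hand":-1},{"xyz":[0,0,6],"delta_rot":[0,0,0],"hand":-1},{"xyz":[0,0,6],"delta_rot":[0,0,0],"hand":-1}]'; python3 -m handwheel '[{"xyz":[0,0,-5],"delta_rot":[0,0,0],"hand":-1},{"xyz":[0,0,-40],"delta_rot":[0,0,0],"hand":-1},{"xyz":[0,-50,-80],"delta_rot":[0,0,0],"hand":-1},{"xyz":[0,-110,-80],"delta_rot":[0,0,0],"hand":-1},{"xyz":[0,-170,-80],"delta_rot":[0,0,0],"hand":-1}]'; python3 -c "
from h import *
a=vision.capture('scene')[130:220,240:360]; b=vision.capture('top')[180:260,280:390]
k=cv2.resize(a,(640,480)); cv2.imwrite('pics/s5.png',k[:,:,::-1])
k=cv2.resize(b,(770,560)); cv2.imwrite('pics/t5.png',k[:,:,::-1])"
```

```text
time_s: 10.6
position: [0.4995, -0.0524, 0.287]
tcp_rot: [[0.995, 0.101, 0.0], [0.101, -0.995, -0.005], [-0.0, 0.005, -1.0]]
force: [-1.1, -8.9, 0.9]
opening: 0.949
grasp_force: 3.9
time_s: 11.22
position: [0.4826, 0.1205, 0.3679]
tcp_rot: [[0.995, 0.098, 0.003], [0.098, -0.995, 0.001], [0.003, -0.001, -1.0]]
force: [1.2, -0.0, 0.3]
opening: 0.996
grasp_force: 0.0
```

View pics/s5.png

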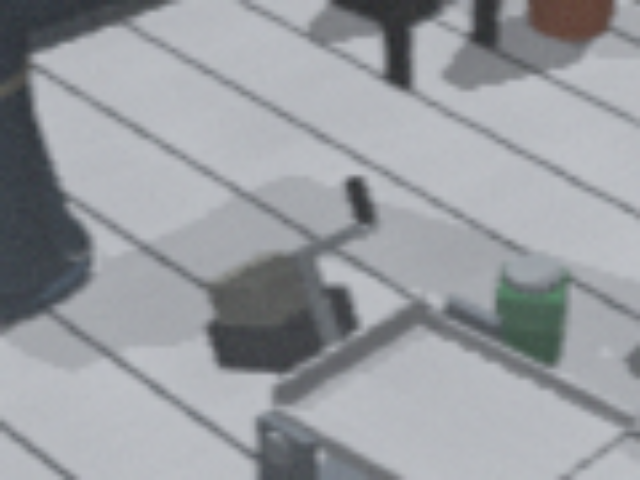

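The block is seated, the tail is down and the tray is level. The knob is at crop (360,200). I'll locate it numerically by triangulation.

```bash
python3 - <<'E'
from h import *
p=[.5062,.0078,.296]; C={}
for n in("top","scene"):
    g=vision.capture(n).astype(float).mean(2); u,v=proj(n,p); print(n,u,v)
    x0,y0=int(u)-8,int(v)-8; w=g[y0:y0+17,x0:x0+17]
    m=(w<np.percentile(w,50)*.6).astype(np.uint8); N,l,st,ce=cv2.connectedComponentsWithStats(m)
    for k in range(1,N): print(st[k],ce[k]+[x0,y0])
    print(w.astype(int)[2:15,2:15])
E
```

```text
top 308.00874057006223 230.49828242065303
[ 7  0  4 10 25] [308.6  227.56]
[14  9  3  8 17] [315.35294118 234.47058824]
[ 0 11  1  6  6] [300.  235.5]
[[ 60  56  53  53  53  51  47  46  48  55  79 107 118]
 [ 70  71  70  68  66  58  43  42  54  59  74  92 107]
 [ 85  88  81  78  72  52  34  35  58  72  79  87  96]
 [ 92  92  89  80  60  36  14  22  45  76  88  91  90]
 [ 92  93  86  80  57  31  10  12  40  71  86  90  89]
 [ 93  93  86  80  57  30  18  16  39  66  80  83  85]
 [ 91  92  90  83  64  39  17  18  33  67  77  77  74]
 [ 92  95  94  89  75  58  40  32  49  77  87  71  53]
 [ 90  95  95  94  90  77  68  68  76  86  89  71  44]
 [ 92  93  93  95  92  91  89  89  92  95  90  70  46]
 [ 91  93  92  96  96  97  94  95  94  92  90  74  49]
 [ 90  95  93  93  93  93  94  95  96  92  92  77  51]
 [ 86  92  94  93  95  93  94  92  92  94  92  77  56]]
scene 305.6654192037936 167.11499151146307
[ 8  4  5  9 28] [307.03571429 167.35714286]
[[189 188 187 188 190 190 189 192 190 184 157 133 147]
 [189 189 190 189 191 192 192 190 192 190 186 179 148]
 [190 189 192 193 190 175 121  93 105 160 190 188 186]
 [169 181 190 191 179 146  71  53  71 140 186 190 189]
 [170 170 170 171 170 149  75  58  57 102 158 186 188]
 [170 168 168 168 170 152  98  60  57  93 153 188 190]
 [168 167 168 170 166 157 107  63  57  71 126 176 187]
 [170 169 171 168 169 168 147  76  56  58  90 142 168]
 [166 167 166 168 170 170 156  97  61  61  83 137 165]
 [168 167 168 169 170 169 155 110  58  57  67 125 166]
 [166 170 168 168 168 171 167 142  81  77  82 123 156]
 [168 169 168 169 167 162 134 111 124 136 115 132 160]
 [166 169 169 159 134 118 118 112 114 129 134 147 169]]
```

```bash
python3 - <<'E'
from h import *
k,e=tri([308.4,229.2],[307.0,167.4]); print(k,e)
x=np.array([.9956,.094]);y=np.array([-.094,.9956])
piv=np.array([.5946,-.0416]); print((k[:2]-piv)@x,(k[:2]-piv)@y)
# keeper pts: pin & knob at angles
kx=(k[:2]-piv)@x
E
python3 go.py .4954 .011 .36 -84.6
```

```text
[0.51156607 0.00772688 0.29704049] 0.00335778712627902
-0.07803185720831575 0.056915032601113066
t 11.43 pos [0.4821 0.1199 0.3669] close -84.1 op 0.997 gf 0.0 F [-0.5 -0.1  0.8]
xyz [  2.  109.6   6.9] rot [-0.    -0.001  0.009]
```

```bash
python3 -m handwheel '[{"xyz":[5,22,0],"delta_rot":[0,0,0.16],"hand":0.17},{"xyz":[10,44,0],"delta_rot":[0,0,0.32],"hand":0.17},{"xyz":[15,66,0],"delta_rot":[0,0,0.48],"hand":0.17},{"xyz":[16,90,0],"delta_rot":[0,0,0.64],"hand":0.17},{"xyz":[16,113,0],"delta_rot":[0,0,0.794],"hand":0.17}]'; python3 go.py .5095 .0075 .3025 -129.6
```

```text
time_s: 12.05
position: [0.5099, 0.0052, 0.3665]
tcp_rot: [[0.763, -0.646, -0.0], [-0.646, -0.763, 0.0], [-0.0, 0.0, -1.0]]
force: [0.6, 0.1, 0.2]
opening: 0.518
grasp_force: 0.0
t 12.05 pos [0.5099 0.0052 0.3665] close -130.2 op 0.518 gf 0.0 F [0.6 0.1 0.2]
xyz [-1.8 -1.5 64. ] rot [ 0.     0.    -0.011]
```

```bash
python3 -m handwheel '[{"xyz":[-2,-1.5,10],"delta_rot":[0,0,0],"hand":0.17},{"xyz":[-2,-1.5,30],"delta_rot":[0,0,0],"hand":0.17},{"xyz":[-2,-1.5,50],"delta_rot":[0,0,0],"hand":0.17},{"xyz":[-2,-1.5,64],"delta_rot":[0,0,0],"hand":0.17},{"xyz":[-2,-1.5,64],"delta_rot":[0,0,0],"hand":0.17}]'; python3 -m handwheel '[{"xyz":[-3,8,2],"delta_rot":[0,0,0],"hand":0.17},{"xyz":[-6,16,5],"delta_rot":[0,0,0],"hand":0.17},{"xyz":[-10,25,8],"delta_rot":[0,0,0],"hand":0.17},{"xyz":[-13,34,11],"delta_rot":[0,0,0],"hand":0.17},{"xyz":[-13,42,14],"delta_rot":[0,0,0],"hand":0.17}]'
```

```text
time_s: 12.68
position: [0.5082, 0.0104, 0.3013]
tcp_rot: [[0.769, -0.639, -0.003], [-0.639, -0.769, 0.001], [-0.003, 0.001, -1.0]]
force: [-0.2, 0.7, 1.0]
opening: 0.414
grasp_force: 0.0
time_s: 13.3
position: [0.4691, -0.011, 0.2881]
tcp_rot: [[0.77, -0.638, -0.004], [-0.638, -0.77, 0.004], [-0.006, -0.001, -1.0]]
force: [0.2, 0.1, 0.5]
opening: 0.411
grasp_force: 0.3
```

```bash
python3 -m handwheel '[{"xyz":[0,10,3],"delta_rot":[0,0,0],"hand":0.17},{"xyz":[1,19,5],"delta_rot":[0,0,0],"hand":0.17},{"xyz":[6,28,6],"delta_rot":[0,0,0],"hand":0.17},{"xyz":[11,36,7],"delta_rot":[0,0,0],"hand":0.17},{"xyz":[15,42,8],"delta_rot":[0,0,0],"hand":0.17}]'; python3 -c "
from h import *
a=vision.capture('scene')[130:220,240:360]
k=cv2.resize(a,(640,480)); cv2.imwrite('pics/s6.png',k[:,:,::-1])"
```

```text
time_s: 13.92
position: [0.4572, -0.0567, 0.2807]
tcp_rot: [[0.768, -0.64, 0.001], [-0.64, -0.768, -0.0], [0.001, -0.0, -1.0]]
force: [-0.2, 1.3, 0.8]
opening: 0.413
grasp_force: 0.5
```

View pics/s6.png

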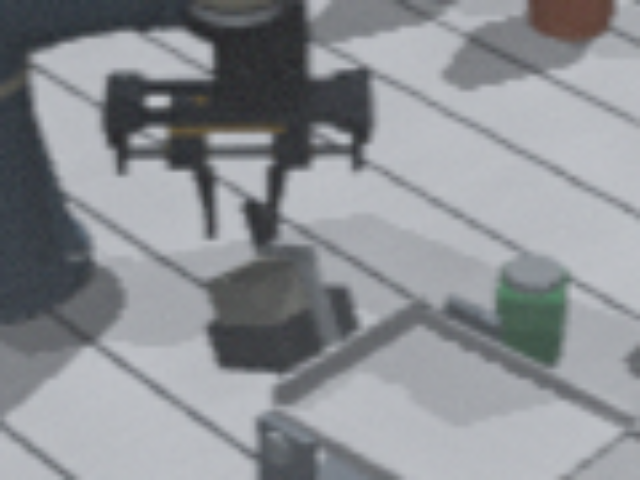

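The knob at (258,222) sits against the outer finger and the bar is nearly over the block. I'll keep pushing until it meets the stop.

```bash
python3 -m handwheel '[{"xyz":[0,2,0],"delta_rot":[0,0,0],"hand":0.17},{"xyz":[0,4,0],"delta_rot":[0,0,0],"hand":0.17},{"xyz":[0,5,0],"delta_rot":[0,0,0],"hand":0.17},{"xyz":[0,6,0],"delta_rot":[0,0,0],"hand":0.17},{"xyz":[0,6,0],"delta_rot":[0,0,0],"hand":0.17}]'; python3 - <<'E'
from h import *
n="scene";g=vision.capture(n).astype(int).mean(2); print(g[166:182,278:300].astype(int))
E
```

```text
time_s: 14.6
position: [0.4533, -0.0602, 0.2807]
tcp_rot: [[0.769, -0.64, 0.001], [-0.64, -0.769, -0.0], [0.001, -0.0, -1.0]]
force: [2.5, 0.1, 1.3]
opening: 0.415
grasp_force: 1.0
[[ 94 158 188 191 190 179 153 129 144 158 134  62  65 140 189 190 191 189
  189 188 190 189]
 [ 95 157 187 189 190 188 182 174 148 123 103  61  72 142 190 191 188 187
  188 188 190 189]
 [ 92 157 190 188 187 173 124  94  76 103 121  63  72 146 189 188 189 189
  188 188 188 187]
 [ 76 142 190 188 190 166  83  48  55 110 134  69  80 134 173 187 189 189
  188 187 190 187]
 [ 76 145 192 191 191 170 108  56  57  89 103  60  93 123 126 158 185 188
  187 189 187 188]
 [ 76 144 190 192 189 174 118  62  53  54  60  60 111 168 164 126 135 171
  184 186 188 187]
 [ 72 147 189 191 191 192 165  77  56  54  51  56 115 169 188 177 149 122
  128 152 170 170]
 [ 76 145 190 189 190 192 170  91  46  58  58  63 111 158 169 170 164 150
  119 112 139 163]
 [119 161 188 192 192 191 176 115  59  51  67  83 117 154 166 168 169 166
  159 131 114 128]
 [186 187 189 187 188 183 170 147  69  56  61 115 160 165 164 166 164 168
  167 164 156 140]
 [185 172 171 170 167 170 168 150  88  62  74 109 135 123  98  95 104 112
  113 123 147 166]
 [169 167 168 167 167 168 170 161 124  97  92  95 102 100  91  89  90  85
   90 100 117 148]
 [166 167 168 170 168 170 171 161 135 100  99 100  94  93  94  95  93  90
   98 103 112 143]
 [167 168 169 169 170 166 164 140 116 100  96  99  96  97  80  76  82 105
   98 100 108 140]
 [167 169 168 167 161 142 114  86  78  76  76  75  76  79  77  81  93  97
   99 100 111 135]
 [168 167 160 127  95  83  77  75  73  76  78  76  76  80  86  94 102  98
   98 101 108 130]]
```

```bash
python3 -m handwheel '[{"xyz":[0,2,0],"delta_rot":[0,0,0],"hand":0.17},{"xyz":[0,3,0],"delta_rot":[0,0,0],"hand":0.17},{"xyz":[0,4,0],"delta_rot":[0,0,0],"hand":0.17},{"xyz":[0,5,0],"delta_rot":[0,0,0],"hand":0.17},{"xyz":[0,5,0],"delta_rot":[0,0,0],"hand":0.17}]'
```

```text
time_s: 15.28
position: [0.4509, -0.0632, 0.2806]
tcp_rot: [[0.768, -0.64, 0.003], [-0.64, -0.768, 0.002], [0.001, -0.004, -1.0]]
force: [5.7, 3.7, -0.8]
opening: 0.417
grasp_force: 3.2
```

```bash
python3 -m handwheel '[{"xyz":[0,1,0],"delta_rot":[0,0,0],"hand":0.17},{"xyz":[0,2,0],"delta_rot":[0,0,0],"hand":0.17},{"xyz":[0,3,0],"delta_rot":[0,0,0],"hand":0.17},{"xyz":[0,3,0],"delta_rot":[0,0,0],"hand":0.17},{"xyz":[0,3,0],"delta_rot":[0,0,0],"hand":0.17}]'; python3 -m handwheel '[{"xyz":[0,-10,0],"delta_rot":[0,0,0],"hand":0.17},{"xyz":[0,-10,-30],"delta_rot":[0,0,0],"hand":0.17},{"xyz":[0,-10,-80],"delta_rot":[0,0,0],"hand":0.17},{"xyz":[0,-10,-135],"delta_rot":[0,0,-0.15],"hand":-0.3},{"xyz":[0,-10,-135],"delta_rot":[0,0,-0.3],"hand":-1}]';python3 go.py .43 .1 .4 -129.6
```

```text
time_s: 15.9
position: [0.4507, -0.0638, 0.2807]
tcp_rot: [[0.767, -0.641, 0.007], [-0.641, -0.767, 0.006], [0.001, -0.009, -1.0]]
force: [10.2, 9.1, -1.9]
opening: 0.413
grasp_force: 6.2
time_s: 16.52
position: [0.4551, -0.0596, 0.4197]
tcp_rot: [[0.925, -0.379, 0.006], [-0.379, -0.925, -0.004], [0.007, 0.002, -1.0]]
force: [0.1, -0.3, -0.3]
opening: 0.559
grasp_force: 0.0
t 16.52 pos [ 0.4551 -0.0596  0.4197] close -112.3 op 0.559 gf 0.0 F [ 0.1 -0.3 -0.3]
xyz [ -83.9 -138.2   18.8] rot [ 0.001 -0.007  0.302]
```

```bash
cat > jars.py <<'E'
from h import *
def jars():
    i=vision.capture("top"); h=cv2.cvtColor(i,cv2.COLOR_RGB2HSV)
    m=cv2.inRange(h,(45,50,20),(90,255,255)); m=cv2.morphologyEx(m,cv2.MORPH_CLOSE,np.ones((3,3)))
    m[:150]=0; m[:,:170]=0; m[:,450:]=0
    for c in cv2.findContours(m,cv2.RETR_EXTERNAL,cv2.CHAIN_APPROX_NONE)[0]:
        r=cv2.minAreaRect(c)
        if r[1][0]*r[1][1]>80: print("jar px",np.round(r[0],1),np.round(r[1],1),round(r[2]),"->",(cast("top",r[0],.06)[:2]+[.0025,0]).round(4))
if __name__=="__main__": jars()
E
python3 jars.py; python3 go.py .4315 .282 .2 -45
```

```text
jar px [241.8 258.2] [12.9 19. ] 11 -> [0.4278 0.268 ]
jar px [376.4 254.5] [ 6.2 15.2] 4 -> [ 0.437  -0.2535]
jar px [207.5 235. ] [14. 17.] 90 -> [0.5192 0.4027]
jar px [414. 234.] [16. 16.] 90 -> [ 0.5152 -0.4029]
t 16.57 pos [ 0.4539 -0.0591  0.4173] close -112.1 op 0.603 gf 0.0 F [-0.2  0.5 -0.9]
xyz [-149.5 -308.   216.5] rot [ 0.003 -0.    -1.171]
```

```bash
python3 -m handwheel '[{"xyz":[-25,-55,0],"delta_rot":[0,0,-0.18],"hand":-1},{"xyz":[-50,-108,0],"delta_rot":[0,0,-0.36],"hand":-1},{"xyz":[-76,-160,0],"delta_rot":[0,0,-0.54],"hand":-1},{"xyz":[-102,-212,0],"delta_rot":[0,0,-0.72],"hand":-1},{"xyz":[-128,-262,0],"delta_rot":[0,0,-0.9],"hand":-1}]'>/dev/null; python3 go.py .4315 .282 .15 -45; python3 jars.py
```

```text
t 17.2 pos [0.4351 0.2333 0.4142] close -60.8 op 0.995 gf 0.0 F [0.5 0.2 0.3]
xyz [ 21.9 -44.4 264.1] rot [-0.     0.005 -0.276]
jar px [376.7 254.9] [ 7.6 16. ] 4 -> [ 0.4352 -0.2544]
jar px [414. 234.] [16. 16.] 90 -> [ 0.5152 -0.4029]
```

```bash
python3 -m handwheel '[{"xyz":[15,-30,40],"delta_rot":[0,0,-0.15],"hand":-1},{"xyz":[22,-44,90],"delta_rot":[0,0,-0.276],"hand":-1},{"xyz":[22,-44,150],"delta_rot":[0,0,-0.276],"hand":-1},{"xyz":[22,-44,210],"delta_rot":[0,0,-0.276],"hand":-1},{"xyz":[22,-44,264],"delta_rot":[0,0,-0.276],"hand":-1}]'; python3 go.py .4315 .282 .042 -45
```

```text
time_s: 17.88
position: [0.4327, 0.2802, 0.1488]
tcp_rot: [[0.711, 0.703, -0.004], [0.703, -0.711, -0.003], [-0.005, -0.001, -1.0]]
force: [1.0, 0.8, -0.7]
opening: 1.0
grasp_force: 0.0
t 17.88 pos [0.4327 0.2802 0.1488] close -45.3 op 1.0 gf 0.0 F [ 1.   0.8 -0.7]
xyz [  1.   -2.  106.8] rot [-0.001  0.005 -0.005]
```

```bash
python3 -m handwheel '[{"xyz":[0,0,50],"delta_rot":[0,0,0],"hand":-1},{"xyz":[0,0,80],"delta_rot":[0,0,0],"hand":-1},{"xyz":[0,0,100],"delta_rot":[0,0,0],"hand":-1},{"xyz":[0,0,109],"delta_rot":[0,0,0],"hand":-1},{"xyz":[0,0,109],"delta_rot":[0,0,0],"hand":-1}]'; python3 -m handwheel '[{"xyz":[0,0,0],"delta_rot":[0,0,0],"hand":0.1},{"xyz":[0,0,0],"delta_rot":[0,0,0],"hand":0.4},{"xyz":[0,0,0],"delta_rot":[0,0,0],"hand":0.4},{"xyz":[0,0,0],"delta_rot":[0,0,0],"hand":0.4},{"xyz":[0,0,0],"delta_rot":[0,0,0],"hand":0.4}]'
```

```text
time_s: 18.5
position: [0.4339, 0.2809, 0.042]
tcp_rot: [[0.71, 0.704, -0.002], [0.704, -0.71, -0.001], [-0.003, -0.001, -1.0]]
force: [-0.0, 0.8, 0.5]
opening: 1.0
grasp_force: 0.0
time_s: 19.12
position: [0.434, 0.2817, 0.0431]
tcp_rot: [[0.71, 0.704, -0.001], [0.704, -0.71, 0.0], [-0.001, -0.001, -1.0]]
force: [-3.5, 1.6, 6.4]
opening: 0.694
grasp_force: 29.5
```

```bash
python3 -m handwheel '[{"xyz":[0,0,-20],"delta_rot":[0,0,0],"hand":0.4},{"xyz":[0,0,-80],"delta_rot":[0,0,0],"hand":0.4},{"xyz":[0,0,-142],"delta_rot":[0,0,0.17],"hand":0.4},{"xyz":[0,0,-204],"delta_rot":[0,0,0.34],"hand":0.4},{"xyz":[0,0,-266],"delta_rot":[0,0,0.51],"hand":0.4}]'; python3 go.py .689 -.033 .31 -84.6
```

```text
time_s: 19.75
position: [0.4342, 0.2809, 0.3099]
tcp_rot: [[0.965, 0.263, -0.0], [0.263, -0.965, -0.001], [-0.001, 0.001, -1.0]]
force: [1.2, 0.6, -4.6]
opening: 0.69
grasp_force: 29.4
t 19.75 pos [0.4342 0.2809 0.3099] close -74.7 op 0.69 gf 29.4 F [ 1.2  0.6 -4.6]
xyz [1.633e+02 3.699e+02 2.000e-01] rot [0.001 0.    0.172]
```

View pics/t5.png

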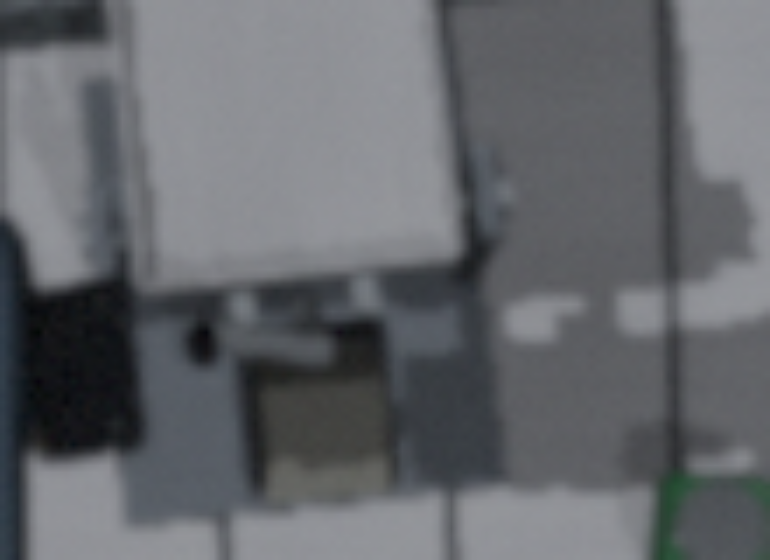

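The tray's pivot-end wall corners are at about (135,293) and (468,258), with the knob at (203,340).

```bash
python3 - <<'E'
from h import *
t=lambda u,v:[280+u/7-.43,180+v/7-.43]; s=lambda u,v:[240+u/5.333-.4,130+v/5.333-.4]
A,e=tri(t(135,293),s(418,302)); B,e2=tri(t(468,258),s(275,385)); print(A,e,B,e2, np.linalg.norm(A-B))
m=(A+B)/2; x=np.array([.9956,.094,0]); print("spot",m+x*.125)
d=A-B; print(np.degrees(np.arctan2(-d[0],d[1])))
E
```

```text
[0.54662086 0.04026185 0.21273301] 0.0032725311579267966 [ 0.56583443 -0.12444355  0.22406938] 0.010346548675804104 0.16620933469292992
spot [ 0.68067764 -0.03034085  0.2184012 ]
6.653720250111017
```

```bash
python3 -m handwheel '[{"xyz":[20,48,0],"delta_rot":[0,0,0.04],"hand":0.4},{"xyz":[44,102,0],"delta_rot":[0,0,0.08],"hand":0.4},{"xyz":[68,156,0],"delta_rot":[0,0,0.12],"hand":0.4},{"xyz":[92,210,0],"delta_rot":[0,0,0.15],"hand":0.4},{"xyz":[116,263,0],"delta_rot":[0,0,0.17],"hand":0.4}]' >/dev/null; python3 go.py .687 -.033 .255 -84.6
```

```text
t 20.38 pos [0.6175 0.0573 0.3074] close -84.2 op 0.695 gf 29.4 F [ 0.4  0.8 -2.7]
xyz [60.1 96.8 52.3] rot [0.    0.002 0.007]
```

```bash
python3 -m handwheel '[{"xyz":[32,50,0],"delta_rot":[0,0,0.007],"hand":0.4},{"xyz":[60,97,0],"delta_rot":[0,0,0.007],"hand":0.4},{"xyz":[60,97,20],"delta_rot":[0,0,0.007],"hand":0.4},{"xyz":[60,97,40],"delta_rot":[0,0,0.007],"hand":0.4},{"xyz":[60,97,48],"delta_rot":[0,0,0.007],"hand":0.4}]'; python3 -m handwheel '[{"xyz":[0,0,1],"delta_rot":[0,0,0],"hand":0.4},{"xyz":[0,0,2],"delta_rot":[0,0,0],"hand":0.4},{"xyz":[0,0,3],"delta_rot":[0,0,0],"hand":0.4},{"xyz":[0,0,4],"delta_rot":[0,0,0],"hand":0.4},{"xyz":[0,0,4],"delta_rot":[0,0,0],"hand":0.4}]'; python3 -c "
from h import *
a=vision.capture('scene')[140:240,280:410]
k=cv2.resize(a,(780,600)); cv2.imwrite('pics/s7.png',k[:,:,::-1])"
```

```text
time_s: 21.0
position: [0.6851, -0.0314, 0.2574]
tcp_rot: [[0.996, 0.094, -0.005], [0.094, -0.996, 0.001], [-0.005, -0.001, -1.0]]
force: [1.0, -0.4, -4.1]
opening: 0.697
grasp_force: 29.4
time_s: 21.62
position: [0.6866, -0.0311, 0.2568]
tcp_rot: [[0.996, 0.095, 0.0], [0.095, -0.996, -0.0], [0.0, 0.0, -1.0]]
force: [0.3, 0.5, -2.9]
opening: 0.694
grasp_force: 29.4
```

View pics/s7.png

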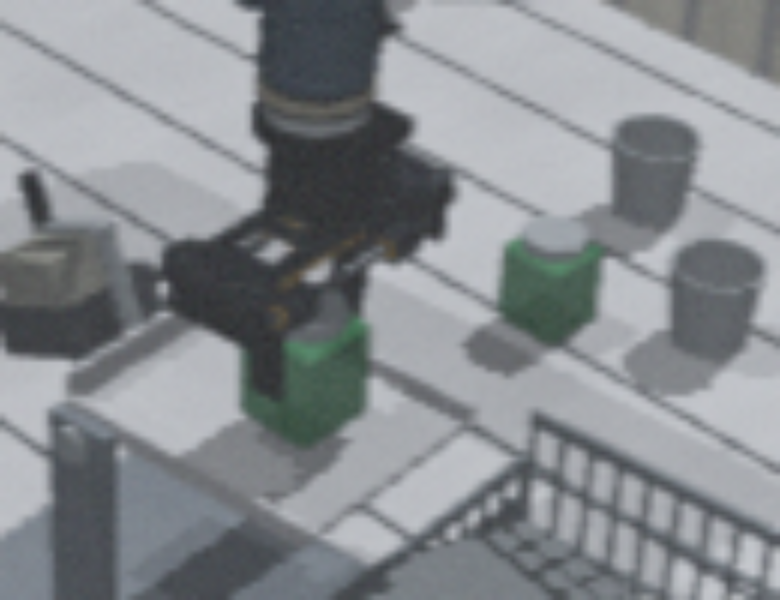

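The jar hangs just above the tray, roughly centred, with its bottom corner at (305,440). I'll lower it until it touches.

```bash
python3 -m handwheel '[{"xyz":[0,0,1.5],"delta_rot":[0,0,0],"hand":0.4},{"xyz":[0,0,3],"delta_rot":[0,0,0],"hand":0.4},{"xyz":[0,0,4.5],"delta_rot":[0,0,0],"hand":0.4},{"xyz":[0,0,6],"delta_rot":[0,0,0],"hand":0.4},{"xyz":[0,0,6],"delta_rot":[0,0,0],"hand":0.4}]'|grep -E "pos|^force"; python3 -m handwheel '[{"xyz":[0,0,1],"delta_rot":[0,0,0],"hand":0.4},{"xyz":[0,0,2],"delta_rot":[0,0,0],"hand":0.4},{"xyz":[0,0,3],"delta_rot":[0,0,0],"hand":0.4},{"xyz":[0,0,3],"delta_rot":[0,0,0],"hand":0.4},{"xyz":[0,0,3],"delta_rot":[0,0,0],"hand":0.4}]'|grep -E "pos|^force"; python3 - <<'E'
from h import *
h=cv2.cvtColor(vision.capture("scene"),cv2.COLOR_RGB2HSV); m=cv2.inRange(h,(45,60,30),(85,255,255)); ys,xs=np.nonzero(m[180:225,315:345]); i=ys.argmax(); print("jar corner",xs[i]+315,ys[i]+180)
for z in(.20,.205,.21): print(z,proj("scene",[.687-.03*.9956+.0028+.06*.9956-.03*-.094*0,-.031-.0,z]))
E
```

```text
position: [0.6865, -0.0311, 0.2503]
force: [-0.0, -0.1, -3.3]
position: [0.6866, -0.0311, 0.2476]
force: [0.9, -0.3, -3.3]
jar corner 329 215
0.2 [336.08006314 215.64021167]
0.205 [336.1380392  214.56345461]
0.21 [336.19621438 213.48299941]
```

```bash
python3 -m handwheel '[{"xyz":[0,0,1],"delta_rot":[0,0,0],"hand":0.4},{"xyz":[0,0,2],"delta_rot":[0,0,0],"hand":0.4},{"xyz":[0,0,3],"delta_rot":[0,0,0],"hand":0.4},{"xyz":[0,0,3],"delta_rot":[0,0,0],"hand":0.4},{"xyz":[0,0,3],"delta_rot":[0,0,0],"hand":0.4}]'|grep -E "pos|^force"; python3 go.py .687 -.033 .24 -84.6|head -1;  python3 -m handwheel '[{"xyz":[0,0,1],"delta_rot":[0,0,0],"hand":0.4},{"xyz":[0,0,2],"delta_rot":[0,0,0],"hand":0.4},{"xyz":[0,0,2],"delta_rot":[0,0,0],"hand":0.4},{"xyz":[0,0,2],"delta_rot":[0,0,0],"hand":0.4},{"xyz":[0,0,2],"delta_rot":[0,0,0],"hand":0.4}]'|grep -E "pos|^force"; python3 go.py .687 -.033 .24 -84.6|head -1
```

```text
position: [0.6866, -0.0311, 0.2446]
force: [-0.3, -0.7, -2.9]
t 23.6 pos [ 0.6866 -0.0311  0.2446] close -84.6 op 0.693 gf 29.4 F [-0.3 -0.7 -2.9]
position: [0.6868, -0.0311, 0.2428]
force: [-0.4, -0.1, -1.3]
t 24.23 pos [ 0.6868 -0.0311  0.2428] close -84.6 op 0.695 gf 29.4 F [-0.4 -0.1 -1.3]
```

```bash
python3 -m handwheel '[{"xyz":[0,0,0],"delta_rot":[0,0,0],"hand":-1},{"xyz":[0,0,0],"delta_rot":[0,0,0],"hand":-1},{"xyz":[0,0,-5],"delta_rot":[0,0,0],"hand":-1},{"xyz":[0,0,-40],"delta_rot":[0,0,0],"hand":-1},{"xyz":[0,0,-90],"delta_rot":[0,0,0],"hand":-1}]'|grep -E "pos|^force"; python3 -m handwheel '[{"xyz":[-30,0,-20],"delta_rot":[0,0,0],"hand":-1},{"xyz":[-60,0,-40],"delta_rot":[0,0,0],"hand":-1},{"xyz":[-90,20,-40],"delta_rot":[0,0,0],"hand":-1},{"xyz":[-120,70,-40],"delta_rot":[0,0,0],"hand":-1},{"xyz":[-130,130,-40],"delta_rot":[0,0,0],"hand":-1}]'|grep -E "pos|^force";  python3 jars.py; python3 go.py .4345 -.2745 .2 -97
```

```text
position: [0.6858, -0.031, 0.332]
force: [1.1, -0.4, 0.1]
position: [0.5682, -0.1729, 0.374]
force: [1.0, 0.1, 0.1]
jar px [381.5 255. ] [16.2 15.2] 6 -> [ 0.4349 -0.2729]
jar px [207.5 235. ] [14. 17.] 90 -> [0.5192 0.4027]
jar px [414.7 234.1] [16.4 15.6] 8 -> [ 0.5148 -0.4056]
t 25.52 pos [ 0.5684 -0.1824  0.3735] close -84.9 op 0.999 gf 0.0 F [ 1.2 -3.9  0.5]
xyz [-141.6   78.2  174.2] rot [ 0.009 -0.001  0.211]
```

```bash
python3 -m handwheel '[{"xyz":[-45,25,20],"delta_rot":[0,0,0.1],"hand":-1},{"xyz":[-90,50,40],"delta_rot":[0,0,0.211],"hand":-1},{"xyz":[-142,78,75],"delta_rot":[0,0,0.211],"hand":-1},{"xyz":[-142,78,135],"delta_rot":[0,0,0.211],"hand":-1},{"xyz":[-142,78,190],"delta_rot":[0,0,0.211],"hand":-1}]'>/dev/null; python3 go.py .4345 -.2738 .042 -97; python3 -c "
from h import *
a=vision.capture('scene')[140:340,260:470]
k=cv2.resize(a,(630,600)); cv2.imwrite('pics/s8.png',k[:,:,::-1])"
```

```text
t 26.15 pos [ 0.4352 -0.2651  0.1821] close -96.8 op 1.002 gf 0.0 F [ 0.6 -0.3 -0.7]
xyz [  0.    8.5 140.1] rot [ 0.002 -0.002  0.004]
```

View pics/s8.png

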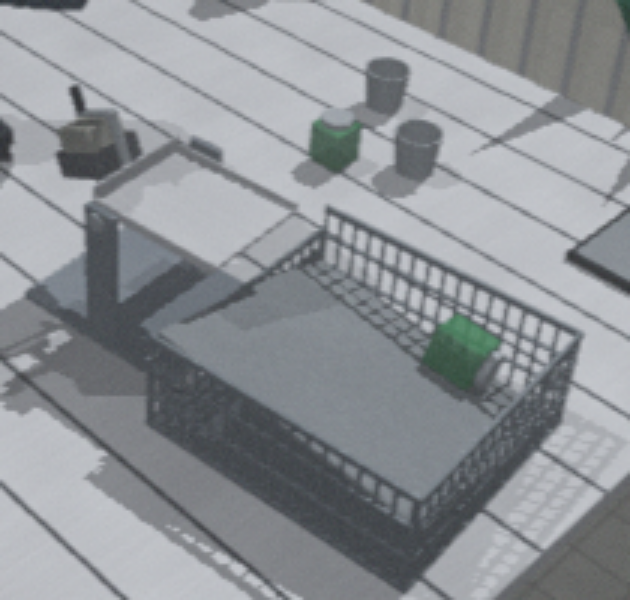

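The first jar lies in the crate at (460,350) and the tray is level again. Jar B is next.

```bash
python3 -m handwheel '[{"xyz":[0,8.5,40],"delta_rot":[0,0,0],"hand":-1},{"xyz":[0,8.5,95],"delta_rot":[0,0,0],"hand":-1},{"xyz":[0,8.5,130],"delta_rot":[0,0,0],"hand":-1},{"xyz":[0,8.5,140],"delta_rot":[0,0,0],"hand":-1},{"xyz":[0,8.5,140],"delta_rot":[0,0,0],"hand":-1}]'|grep -E "pos|^force"; python3 -m handwheel '[{"xyz":[0,8.5,0],"delta_rot":[0,0,0],"hand":0.1},{"xyz":[0,8.5,0],"delta_rot":[0,0,0],"hand":0.4},{"xyz":[0,8.5,0],"delta_rot":[0,0,0],"hand":0.4},{"xyz":[0,8.5,0],"delta_rot":[0,0,0],"hand":0.4},{"xyz":[0,8.5,0],"delta_rot":[0,0,0],"hand":0.4}]'
```

```text
position: [0.4353, -0.2728, 0.0432]
force: [-0.2, 0.2, -0.1]
time_s: 27.45
position: [0.4334, -0.2801, 0.0432]
tcp_rot: [[0.993, -0.116, -0.0], [-0.116, -0.993, 0.001], [-0.0, -0.001, -1.0]]
force: [1.3, 4.0, 6.7]
opening: 0.687
grasp_force: 30.0
```

```bash
python3 -m handwheel '[{"xyz":[0,0,-20],"delta_rot":[0,0,0],"hand":0.4},{"xyz":[0,0,-80],"delta_rot":[0,0,0],"hand":0.4},{"xyz":[0,0,-142],"delta_rot":[0,0,-0.08],"hand":0.4},{"xyz":[0,0,-204],"delta_rot":[0,0,-0.16],"hand":0.4},{"xyz":[0,0,-266],"delta_rot":[0,0,-0.21],"hand":0.4}]'|grep -E "pos|^force|grasp"; python3 go.py .687 -.032 .31 -84.6
```

```text
position: [0.4326, -0.2807, 0.3098]
force: [1.4, -1.2, -3.9]
grasp_force: 30.0
t 28.07 pos [ 0.4326 -0.2807  0.3098] close -84.5 op 0.689 gf 30.0 F [ 1.4 -1.2 -3.9]
xyz [ 276.9 -223.2   -0.6] rot [0.    0.001 0.001]
```

```bash
python3 -m handwheel '[{"xyz":[40,-32,0],"delta_rot":[0,0,0],"hand":0.4},{"xyz":[84,-68,0],"delta_rot":[0,0,0],"hand":0.4},{"xyz":[128,-104,0],"delta_rot":[0,0,0],"hand":0.4},{"xyz":[172,-140,0],"delta_rot":[0,0,0],"hand":0.4},{"xyz":[216,-176,0],"delta_rot":[0,0,0],"hand":0.4}]'|grep -E "pos|^force|grasp"; python3 -m handwheel '[{"xyz":[40,-30,0],"delta_rot":[0,0,0],"hand":0.4},{"xyz":[61,-47,10],"delta_rot":[0,0,0],"hand":0.4},{"xyz":[61,-47,30],"delta_rot":[0,0,0],"hand":0.4},{"xyz":[61,-47,50],"delta_rot":[0,0,0],"hand":0.4},{"xyz":[61,-47,60],"delta_rot":[0,0,0],"hand":0.4}]'|grep -E "pos|^force|grasp"; python3 go.py .687 -.032 .2435 -84.6
```

```text
position: [0.6326, -0.0844, 0.3072]
force: [0.7, -0.8, -4.0]
grasp_force: 30.0
position: [0.687, -0.0328, 0.2456]
force: [0.2, -0.3, -3.9]
grasp_force: 30.0
t 29.32 pos [ 0.687  -0.0328  0.2456] close -84.6 op 0.689 gf 30.0 F [ 0.2 -0.3 -3.9]
xyz [ 0.1 -0.8  2.1] rot [-0.001  0.005 -0.   ]
```

```bash
python3 -m handwheel '[{"xyz":[0,0,1],"delta_rot":[0,0,0],"hand":0.4},{"xyz":[0,0,2],"delta_rot":[0,0,0],"hand":0.4},{"xyz":[0,0,2],"delta_rot":[0,0,0],"hand":0.4},{"xyz":[0,0,2],"delta_rot":[0,0,0],"hand":0.4},{"xyz":[0,0,2],"delta_rot":[0,0,0],"hand":0.4}]'|grep -E "pos|^force|grasp"
```

```text
position: [0.6886, -0.0329, 0.247]
force: [0.2, -0.1, -3.6]
grasp_force: 30.0
```

```bash
python3 -m handwheel '[{"xyz":[0,0,1],"delta_rot":[0,0,0],"hand":0.4},{"xyz":[0,0,2],"delta_rot":[0,0,0],"hand":0.4},{"xyz":[0,0,3],"delta_rot":[0,0,0],"hand":0.4},{"xyz":[0,0,4],"delta_rot":[0,0,0],"hand":0.4},{"xyz":[0,0,4],"delta_rot":[0,0,0],"hand":0.4}]'|grep -E "pos|^force|grasp"
```

```text
position: [0.6885, -0.0328, 0.2429]
force: [-0.8, 0.3, -1.4]
grasp_force: 30.0
```

Contact again, with the force dropping to −1.4 N. I'll release, then move toward jar A.

```bash
python3 -m handwheel '[{"xyz":[0,0,0],"delta_rot":[0,0,0],"hand":-1},{"xyz":[0,0,0],"delta_rot":[0,0,0],"hand":-1},{"xyz":[0,0,-5],"delta_rot":[0,0,0],"hand":-1},{"xyz":[0,0,-40],"delta_rot":[0,0,0],"hand":-1},{"xyz":[0,0,-90],"delta_rot":[0,0,0],"hand":-1}]'|grep -E "pos|^force"; python3 -m handwheel '[{"xyz":[-30,0,-20],"delta_rot":[0,0,0],"hand":-1},{"xyz":[-60,30,-40],"delta_rot":[0,0,0],"hand":-1},{"xyz":[-90,80,-40],"delta_rot":[0,0,0],"hand":-1},{"xyz":[-110,135,-40],"delta_rot":[0,0,0],"hand":-1},{"xyz":[-125,190,-40],"delta_rot":[0,0,0],"hand":-1}]'|grep -E "pos|^force";  python3 jars.py; python3 go.py .5145 -.409 .2 -97
```

```text
position: [0.6877, -0.0328, 0.3321]
force: [-0.3, -0.5, -0.1]
position: [0.5811, -0.2352, 0.3738]
force: [0.3, -0.3, 0.4]
jar px [208. 235.] [14. 16.] 90 -> [0.5192 0.4007]
jar px [412.  236.4] [19.8 12.8] 53 -> [ 0.506  -0.3948]
t 31.88 pos [ 0.5799 -0.2436  0.3733] close -85.0 op 1.0 gf 0.0 F [ 1.1 -4.4  0.4]
xyz [-79.5 157.6 174.6] rot [ 0.008 -0.     0.21 ]
```

```bash
python3 - <<'E'
from h import *
h=cv2.cvtColor(vision.capture("scene"),cv2.COLOR_RGB2HSV); m=cv2.inRange(h,(45,60,30),(85,255,255))
N,l,st,ce=cv2.connectedComponentsWithStats(m)
for k in range(1,N):
    if st[k,4]>30 and ce[k,0]>190 and ce[k,0]<470 and ce[k,1]>170: print(st[k],ce[k].round(1))
E
```

```text
[365 180  15   7  34] [372.2 183.2]
[400 244  26  25 351] [411.1 255.1]
[417 257  23  21 258] [427.3 266. ]
[213 259  19  10  69] [222.  264.4]
```

```bash
python3 -m handwheel '[{"xyz":[-25,50,10],"delta_rot":[0,0,0.1],"hand":-1},{"xyz":[-50,100,20],"delta_rot":[0,0,0.21],"hand":-1},{"xyz":[-80,152,50],"delta_rot":[0,0,0.21],"hand":-1},{"xyz":[-80,158,110],"delta_rot":[0,0,0.21],"hand":-1},{"xyz":[-80,158,170],"delta_rot":[0,0,0.21],"hand":-1}]'>/dev/null; python3 go.py .5145 -.409 .042 -97
```

```text
t 32.55 pos [ 0.5171 -0.4     0.202 ] close -96.8 op 1.0 gf 0.0 F [ 0.3 -0.1 -0.5]
xyz [ -1.9   9.  160. ] rot [ 0.002 -0.003  0.004]
```

```bash
python3 -m handwheel '[{"xyz":[-1,8,50],"delta_rot":[0,0,0],"hand":-1},{"xyz":[-1,8,110],"delta_rot":[0,0,0],"hand":-1},{"xyz":[-1,8,148],"delta_rot":[0,0,0],"hand":-1},{"xyz":[-1,8,159],"delta_rot":[0,0,0],"hand":-1},{"xyz":[-1,8,159],"delta_rot":[0,0,0],"hand":-1}]'|grep -E "pos|^force"; python3 -m handwheel '[{"xyz":[0,0,0],"delta_rot":[0,0,0],"hand":0.1},{"xyz":[0,0,0],"delta_rot":[0,0,0],"hand":0.4},{"xyz":[0,0,0],"delta_rot":[0,0,0],"hand":0.4},{"xyz":[0,0,0],"delta_rot":[0,0,0],"hand":0.4},{"xyz":[0,0,0],"delta_rot":[0,0,0],"hand":0.4}]'|grep -vE "rot"; python3 -m handwheel '[{"xyz":[0,0,-20],"delta_rot":[0,0,0],"hand":0.4},{"xyz":[0,0,-80],"delta_rot":[0,0,0],"hand":0.4},{"xyz":[0,0,-142],"delta_rot":[0,0,-0.08],"hand":0.4},{"xyz":[0,0,-204],"delta_rot":[0,0,-0.16],"hand":0.4},{"xyz":[0,0,-266],"delta_rot":[0,0,-0.21],"hand":0.4}]'|grep -E "pos|^force|grasp"; python3 go.py .687 -.032 .31 -84.6
```

```text
position: [0.5157, -0.4063, 0.0439]
force: [0.2, 0.4, 0.6]
time_s: 33.8
position: [0.5155, -0.4073, 0.0447]
force: [-1.4, -0.8, 5.9]
opening: 0.7
grasp_force: 29.3
position: [0.5142, -0.4051, 0.3114]
force: [0.8, -0.1, -4.2]
grasp_force: 29.3
t 34.42 pos [ 0.5142 -0.4051  0.3114] close -84.5 op 0.7 gf 29.3 F [ 0.8 -0.1 -4.2]
xyz [ 207.7 -354.9    1.9] rot [-0.002  0.001  0.001]
```

```bash
python3 -m handwheel '[{"xyz":[25,-45,0],"delta_rot":[0,0,0],"hand":0.4},{"xyz":[55,-96,0],"delta_rot":[0,0,0],"hand":0.4},{"xyz":[85,-147,0],"delta_rot":[0,0,0],"hand":0.4},{"xyz":[115,-198,0],"delta_rot":[0,0,0],"hand":0.4},{"xyz":[145,-248,0],"delta_rot":[0,0,0],"hand":0.4}]'|grep -E "pos|^force|grasp"; python3 -m handwheel '[{"xyz":[31,-53,0],"delta_rot":[0,0,0],"hand":0.4},{"xyz":[63,-106,0],"delta_rot":[0,0,0],"hand":0.4},{"xyz":[63,-106,20],"delta_rot":[0,0,0],"hand":0.4},{"xyz":[63,-106,45],"delta_rot":[0,0,0],"hand":0.4},{"xyz":[63,-106,60],"delta_rot":[0,0,0],"hand":0.4}]'|grep -E "pos|^force|grasp"; python3 go.py .687 -.032 .245 -84.6
```

```text
position: [0.6357, -0.1434, 0.3093]
force: [0.4, 0.3, -3.8]
grasp_force: 29.3
position: [0.6873, -0.0335, 0.2476]
force: [0.2, 0.1, -3.7]
grasp_force: 29.3
t 35.67 pos [ 0.6873 -0.0335  0.2476] close -84.6 op 0.697 gf 29.3 F [ 0.2  0.1 -3.7]
xyz [-0.1 -1.5  2.6] rot [-0.002  0.004  0.   ]
```

```bash
python3 -m handwheel '[{"xyz":[0,0,1],"delta_rot":[0,0,0],"hand":0.4},{"xyz":[0,0,2],"delta_rot":[0,0,0],"hand":0.4},{"xyz":[0,0,3],"delta_rot":[0,0,0],"hand":0.4},{"xyz":[0,0,4],"delta_rot":[0,0,0],"hand":0.4},{"xyz":[0,0,4],"delta_rot":[0,0,0],"hand":0.4}]'|grep -E "pos|^force|grasp"
```

```text
position: [0.689, -0.0345, 0.2458]
force: [-1.0, -0.2, -4.1]
grasp_force: 29.3
```

```bash
python3 -m handwheel '[{"xyz":[0,0,1],"delta_rot":[0,0,0],"hand":0.4},{"xyz":[0,0,2],"delta_rot":[0,0,0],"hand":0.4},{"xyz":[0,0,2],"delta_rot":[0,0,0],"hand":0.4},{"xyz":[0,0,2],"delta_rot":[0,0,0],"hand":0.4},{"xyz":[0,0,2],"delta_rot":[0,0,0],"hand":0.4}]'|grep -E "pos|^force|grasp"
```

```text
position: [0.6892, -0.0344, 0.2439]
force: [2.0, 0.9, -1.5]
grasp_force: 29.3
```

```bash
python3 -m handwheel '[{"xyz":[0,0,0],"delta_rot":[0,0,0],"hand":-1},{"xyz":[0,0,0],"delta_rot":[0,0,0],"hand":-1},{"xyz":[0,0,-5],"delta_rot":[0,0,0],"hand":-1},{"xyz":[0,0,-40],"delta_rot":[0,0,0],"hand":-1},{"xyz":[0,0,-90],"delta_rot":[0,0,0],"hand":-1}]'|grep -E "pos|^force"; python3 -m handwheel '[{"xyz":[-30,0,-20],"delta_rot":[0,0,0],"hand":-1},{"xyz":[-60,-40,-40],"delta_rot":[0,0,0],"hand":-1},{"xyz":[-90,-90,-40],"delta_rot":[0,0,0],"hand":-1},{"xyz":[-120,-140,-40],"delta_rot":[0,0,0],"hand":-1},{"xyz":[-150,-190,-40],"delta_rot":[0,0,0],"hand":-1}]'|grep -E "pos|^force";  python3 jars.py; python3 go.py .521 .404 .2 -88; python3 - <<'E'
from h import *
h=cv2.cvtColor(vision.capture("scene"),cv2.COLOR_RGB2HSV); m=cv2.inRange(h,(45,60,30),(85,255,255))
N,l,st,ce=cv2.connectedComponentsWithStats(m)
for k in range(1,N):
    if st[k,4]>30 and ce[k,0]>190 and ce[k,0]<470 and ce[k,1]>170: print(st[k],ce[k].round(1))
E
```

```text
position: [0.6881, -0.0343, 0.333]
force: [-0.1, 0.1, 1.4]
position: [0.5206, 0.1419, 0.3743]
force: [0.7, -0.3, 0.3]
jar px [207.5 235. ] [14. 17.] 90 -> [0.5192 0.4027]
t 38.23 pos [0.5151 0.1475 0.3745] close -84.4 op 1.0 gf 0.0 F [-4.8  2.2 -1.4]
xyz [  31.8 -253.6  175.9] rot [-0.006  0.004  0.064]
[364 180  16  11  46] [370.2 184.1]
[377 238  26  25 361] [388.6 249.3]
[401 244  25  25 341] [411.7 255.1]
[417 257  23  21 260] [427.2 266.1]
```

```bash
python3 -m handwheel '[{"xyz":[8,-62,0],"delta_rot":[0,0,0.06],"hand":-1},{"xyz":[16,-124,0],"delta_rot":[0,0,0.06],"hand":-1},{"xyz":[24,-186,0],"delta_rot":[0,0,0.06],"hand":-1},{"xyz":[32,-246,15],"delta_rot":[0,0,0.06],"hand":-1},{"xyz":[32,-254,75],"delta_rot":[0,0,0.06],"hand":-1}]'>/dev/null; python3 go.py .521 .404 .043 -88
```

```text
t 38.9 pos [0.5331 0.4018 0.3021] close -87.8 op 0.999 gf 0.0 F [ 0.4  0.  -1.1]
xyz [-15.1  -0.9 258.9] rot [-0.006 -0.012  0.003]
```

```bash
python3 -m handwheel '[{"xyz":[-5,0,40],"delta_rot":[0,0,0],"hand":-1},{"xyz":[-10,0,80],"delta_rot":[0,0,0],"hand":-1},{"xyz":[-12,0,120],"delta_rot":[0,0,0],"hand":-1},{"xyz":[-12,0,150],"delta_rot":[0,0,0],"hand":-1},{"xyz":[-12,0,160],"delta_rot":[0,0,0],"hand":-1}]'>/dev/null; python3 go.py .521 .404 .043 -88
```

```text
t 39.52 pos [0.5176 0.3952 0.1365] close -88.1 op 1.003 gf 0.0 F [-0.2  0.8 -0.6]
xyz [ 4.  -8.8 93.5] rot [ 0.002  0.003 -0.002]
```

```bash
python3 -m handwheel '[{"xyz":[4,-8,30],"delta_rot":[0,0,0],"hand":-1},{"xyz":[4,-8,65],"delta_rot":[0,0,0],"hand":-1},{"xyz":[4,-8,85],"delta_rot":[0,0,0],"hand":-1},{"xyz":[4,-8,93],"delta_rot":[0,0,0],"hand":-1},{"xyz":[4,-8,93],"delta_rot":[0,0,0],"hand":-1}]'|grep -E "pos|^force"; python3 -m handwheel '[{"xyz":[0,0,0],"delta_rot":[0,0,0],"hand":0.1},{"xyz":[0,0,0],"delta_rot":[0,0,0],"hand":0.4},{"xyz":[0,0,0],"delta_rot":[0,0,0],"hand":0.4},{"xyz":[0,0,0],"delta_rot":[0,0,0],"hand":0.4},{"xyz":[0,0,0],"delta_rot":[0,0,0],"hand":0.4}]'|grep -vE "rot"; python3 -m handwheel '[{"xyz":[0,0,-20],"delta_rot":[0,0,0],"hand":0.4},{"xyz":[0,0,-80],"delta_rot":[0,0,0],"hand":0.4},{"xyz":[0,0,-142],"delta_rot":[0,0,0],"hand":0.4},{"xyz":[0,0,-204],"delta_rot":[0,0,-0.03],"hand":0.4},{"xyz":[0,0,-266],"delta_rot":[0,0,-0.06],"hand":0.4}]'|grep -E "pos|^force|grasp"; python3 go.py .687 -.032 .31 -84.6
```

```text
position: [0.5221, 0.4044, 0.046]
force: [-0.6, -0.1, 0.0]
time_s: 40.78
position: [0.522, 0.4052, 0.0463]
force: [-1.5, 3.5, 3.9]
opening: 0.688
grasp_force: 29.8
position: [0.5207, 0.403, 0.3134]
force: [0.4, 1.2, -3.9]
grasp_force: 29.8
t 41.4 pos [0.5207 0.403  0.3134] close -84.6 op 0.689 gf 29.8 F [ 0.4  1.2 -3.9]
xyz [124.5 448.7   4.1] rot [0.002 0.002 0.   ]
```

```bash
python3 -m handwheel '[{"xyz":[12,45,0],"delta_rot":[0,0,0],"hand":0.4},{"xyz":[28,102,0],"delta_rot":[0,0,0],"hand":0.4},{"xyz":[44,159,0],"delta_rot":[0,0,0],"hand":0.4},{"xyz":[60,216,0],"delta_rot":[0,0,0],"hand":0.4},{"xyz":[76,273,0],"delta_rot":[0,0,0],"hand":0.4}]'|grep -E "pos|^force|grasp"; python3 -m handwheel '[{"xyz":[16,58,0],"delta_rot":[0,0,0],"hand":0.4},{"xyz":[32,116,0],"delta_rot":[0,0,0],"hand":0.4},{"xyz":[48,174,0],"delta_rot":[0,0,0],"hand":0.4},{"xyz":[48,174,25],"delta_rot":[0,0,0],"hand":0.4},{"xyz":[48,174,50],"delta_rot":[0,0,0],"hand":0.4}]'|grep -E "pos|^force|grasp"; python3 go.py .687 -.032 .2465 -84.6
```

```text
position: [0.622, 0.1371, 0.3113]
force: [0.3, 1.0, -4.0]
grasp_force: 29.8
position: [0.6857, -0.0311, 0.2606]
force: [-1.4, 0.7, -3.8]
grasp_force: 29.8
t 42.65 pos [ 0.6857 -0.0311  0.2606] close -84.8 op 0.689 gf 29.8 F [-1.4  0.7 -3.8]
xyz [ 1.2  1.  14.1] rot [ 0.     0.003 -0.003]
```

```bash
python3 -m handwheel '[{"xyz":[1,1,4],"delta_rot":[0,0,0],"hand":0.4},{"xyz":[1,1,8],"delta_rot":[0,0,0],"hand":0.4},{"xyz":[1,1,12],"delta_rot":[0,0,0],"hand":0.4},{"xyz":[1,1,14],"delta_rot":[0,0,0],"hand":0.4},{"xyz":[1,1,14],"delta_rot":[0,0,0],"hand":0.4}]'|grep -E "pos|^force|grasp";  python3 -m handwheel '[{"xyz":[0,0,1],"delta_rot":[0,0,0],"hand":0.4},{"xyz":[0,0,2],"delta_rot":[0,0,0],"hand":0.4},{"xyz":[0,0,2],"delta_rot":[0,0,0],"hand":0.4},{"xyz":[0,0,2],"delta_rot":[0,0,0],"hand":0.4},{"xyz":[0,0,2],"delta_rot":[0,0,0],"hand":0.4}]'|grep -E "pos|^force|grasp"
```

```text
position: [0.6881, -0.0298, 0.2479]
force: [0.4, 0.5, -4.2]
grasp_force: 29.8
position: [0.6883, -0.03, 0.2459]
force: [0.6, -0.5, -1.8]
grasp_force: 29.8
```

Contact. I'll release, then back off clear of everything.

```bash
python3 -m handwheel '[{"xyz":[0,0,0],"delta_rot":[0,0,0],"hand":-1},{"xyz":[0,0,0],"delta_rot":[0,0,0],"hand":-1},{"xyz":[0,0,-5],"delta_rot":[0,0,0],"hand":-1},{"xyz":[0,0,-40],"delta_rot":[0,0,0],"hand":-1},{"xyz":[0,0,-90],"delta_rot":[0,0,0],"hand":-1}]'|grep -E "pos|^force"; python3 -m handwheel '[{"xyz":[-30,0,-20],"delta_rot":[0,0,0],"hand":-1},{"xyz":[-60,-40,-40],"delta_rot":[0,0,0],"hand":-1},{"xyz":[-90,-90,-40],"delta_rot":[0,0,0],"hand":-1},{"xyz":[-120,-140,-40],"delta_rot":[0,0,0],"hand":-1},{"xyz":[-150,-190,-40],"delta_rot":[0,0,0],"hand":-1}]'>/dev/null;  python3 -m handwheel '[{"xyz":[-10,-60,0],"delta_rot":[0,0,0],"hand":-1},{"xyz":[-10,-100,0],"delta_rot":[0,0,0],"hand":-1},{"xyz":[-10,-100,0],"delta_rot":[0,0,0],"hand":-1},{"xyz":[-10,-100,0],"delta_rot":[0,0,0],"hand":-1},{"xyz":[-10,-100,0],"delta_rot":[0,0,0],"hand":-1}]'>/dev/null; python3 -m handwheel '[{"xyz":[0,0,0],"delta_rot":[0,0,0],"hand":-1},{"xyz":[0,0,0],"delta_rot":[0,0,0],"hand":-1},{"xyz":[0,0,0],"delta_rot":[0,0,0],"hand":-1},{"xyz":[0,0,0],"delta_rot":[0,0,0],"hand":-1},{"xyz":[0,0,0],"delta_rot":[0,0,0],"hand":-1}]'; python3 -c "
from h import *
a=vision.capture('scene')[140:340,200:460]
k=cv2.resize(a,(780,600)); cv2.imwrite('pics/s9.png',k[:,:,::-1])"
```

```text
position: [0.6872, -0.0299, 0.335]
force: [0.9, -0.6, -0.0]
time_s: 46.4
position: [0.5015, 0.2437, 0.3755]
tcp_rot: [[0.996, 0.094, -0.0], [0.094, -0.996, -0.0], [-0.0, 0.0, -1.0]]
force: [-0.5, -0.4, 0.5]
opening: 1.001
grasp_force: 0.0
```

View pics/s9.png

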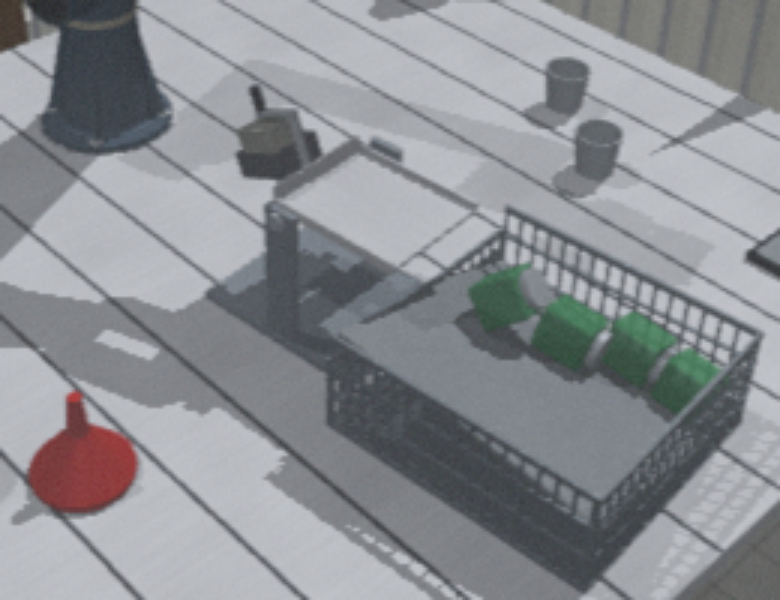

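All four jars are in the crate, at (505,295), (570,330), (640,345) and (690,380). The tray is level and the keeper knob is at (258,98). One last check on the keeper angle.

```bash
python3 - <<'E'
from h import *
p=[.462,-.053,.275]
C=[]
for n in("top","scene"):
    g=vision.capture(n).astype(float).mean(2); u,v=proj(n,p); x0,y0=int(u)-7,int(v)-7; w=g[y0:y0+15,x0:x0+15]
    print(n,u,v,x0,y0); print(w[1:,1:].astype(int))
E
```

```text
top 325.978515919271 243.83728975248042 318 236
[[65 66 67 64 71 81 86 87 73 69 68 67 65 69]
 [66 65 65 59 66 77 87 86 76 67 65 67 67 66]
 [65 66 65 60 65 77 88 86 76 69 64 65 66 69]
 [62 65 66 62 64 79 87 88 79 71 69 65 67 66]
 [66 68 64 62 59 74 86 87 82 72 69 66 69 67]
 [64 67 64 54 56 68 80 86 80 73 69 66 66 66]
 [62 64 64 53 52 56 64 68 68 68 67 70 65 66]
 [64 64 64 59 53 46 37 35 40 53 60 66 66 66]
 [63 64 64 62 58 42 24 17 23 40 56 64 66 64]
 [61 65 65 67 62 45 19  5  7 32 54 65 67 66]
 [58 65 66 68 62 43 25 15  8 27 51 65 67 66]
 [59 65 65 63 63 48 27 21 18 32 55 65 68 69]
 [62 66 69 68 66 58 45 35 31 45 59 72 74 81]
 [71 73 73 76 75 75 73 62 63 70 78 85 91 99]]
scene 286.48021269813705 172.58890709216377 279 165
[[168 168 168 159 134 117 127 151 165 168 165 170 167 170]
 [167 166 170 168 161 155 131 116 136 162 168 168 170 170]
 [167 167 166 151 117 109 126 150 124 117 144 163 168 166]
 [168 168 149  99  63  65 103 149 159 138 118 127 150 165]
 [171 170 155  98  54  57  84 139 167 167 158 133 112 143]
 [168 167 153 105  58  62  65 120 165 167 166 162 146 113]
 [168 170 169 147  71  54  61 107 151 168 169 167 165 156]
 [168 171 170 154  99  62  56  84 136 165 166 166 166 167]
 [169 170 167 156 108  61  57  69 124 167 167 169 166 167]
 [170 167 171 169 146  73  55  66 119 167 168 168 168 173]
 [169 168 169 167 151  89  61  70  87 115 124 127 131 132]
 [167 165 167 168 157 111  85  93 108 111 111 114 114 114]
 [166 166 167 168 158 127  99  99 104  98  98  95  98  95]
 [167 168 167 168 156 124  97  91  76  82  76  77  76  80]]
```

```bash
python3 -c "
from rig import workorder
print(workorder.hand_in())"
```

```text
the job is handed in; nothing more can be done
None
```

The job is handed in at about 47 s on the robot's clock: the ballast is seated, the keeper is shut over it, the tray is back level, and all four jars tipped into the crate, with no contact noticed on the tall jar, lid holders or funnel.

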